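# Stack the slide cases under the label camera

### The arm

A 6-joint arm with a two-finger parallel gripper is mounted at the origin on a cart in front of the work surface, level with it; the furniture and walls round the work are solid. World frame = base frame: x ahead of the robot, y to its left, z up, the work surface at z = 0. Lengths are in m, angles in degrees, forces in N, time in s.
With the tool pointing down it reaches from about 0.375 to 0.9 m from the base axis. Payload 3.1 kg.
Tool frame: the origin (TCP) lies at the very end of the fingers, on their centre line; the grasp point (between the pads) lies bot.grip_point_offset behind it (bot.grip_point_offset is the distance from the TCP to the grasp point, in m); z points along the fingers, y is the line along which they close (so a half turn about z gives the same grasp; the last joint's range is limited). The gripper opens to 87 mm and grips with 3 to 60 N. Pads are 19 mm wide; open, the fingers measure 117 mm over their backs; the gripper's body (75 mm by 190 mm) begins 51 mm behind the grasp point.
Start: joints at [64.085, 30.224, 82.088, -0, 67.689, -10.227], TCP at [0.169, 0.602, 0.19] pointing down, gripper open.
Joint ranges: [-176.69, 176.69], [-43.24, 126.21], [12.49, 139.97], [-82, 262], [0, 151.66], [-163.58, 163.58]. Speed limits (degrees/s): [159.86, 159.86, 180, 180, 180, 180].

### API

Orientations are given as a 3x3 rotation matrix whose columns are the frame's x, y, z axes.
In Python, from rig import bot, viewer, ticket gives the robot as it stands.
- The arm moves only by the tool servo_tool, never from a script. Its argument "targets" is a list of rows, each an object with "offset": the shift along the tool's x, y, z in m, a list of three; "dr": the turn, a rotation vector about the tool's x, y, z in degrees, a list of three. In form: [{"offset": [x, y, z], "dr": [ax, ay, az]}, ...]. A call has 1 to 20 rows; each row is the pose to reach, as a shift and turn from the pose commanded when the call began, along the tool's axes at that moment; what a row does not reach only later rows make up. A row lasts 1/12 s, in which the tool goes at most 41.7 mm and 7.16 degrees, less where a joint would pass 70% of its speed; a pose out of reach is approached as far as the arm can. A call with a gripper value outside its range is refused whole. "gripper" is the gripper command: -1 is fully open, 1 is shut, values between are in proportion, set as the call begins (left out, the last holds). The fingers move at their own pace and stop on an object; the grip force is fixed at half the most. Time passes only in rows, so rows that repeat a pose let the fingers close. It gives the time, the measured TCP pose, the force, the opening and the grip force at its end, in the units of the state.
- bot.read_state(): the state, without advancing time (a new reading comes with each control period).
- viewer.capture(name): name is "side" or "top"; returns a dict with "color" (384x512x3 uint8, red, green, blue), "camera_matrix" (3x3 intrinsics, pixels), "R" (3x3) and "t" (3): a world point X has camera coordinates R X + t. Camera axes: x right, y down, z forward; pixel columns grow to the right and rows downward; lengths in m; the calibration is good to about 2 mm. A picture is of the moment at which its call begins. There is no depth.
- ticket.hand_in(): hands the job in; it is judged then, once.
The state is a dict: "time_s": time; "joint_positions": joint angles; "qvel": joint speeds; "tau": joint torques, N m; "position": TCP position; "tcp_rot": TCP orientation; "force": force on the tool from outside, world axes, zero at the start; "moment": the same for the moment, N m; "opening": opening from 0.0 (shut) to 1.0 (fully open); "grasp_force": force on a finger pad.
Only numpy, scipy, OpenCV 4.12 (cv2) and the standard library are available. Lean on these libraries where they do the work, as an engineer would, in place of code of your own. Each camera call takes 0.05 s, during which the arm holds its last target. There are 200 camera calls.

### The job

Make up the slide batch at the label camera: by its red knob, swing the camera arm right clear of the blue pad, so that no part of the head is over it, and stack all the grey slide cases flat, lids up, in one column, each squarely over the pad with its long side along the pad's. Only when all the grey ones are up, set the orange index case squarely on top, and then swing the camera back until its lens is over the middle of the column. Leave the specimen cup and the marker where they are.

Things in the scene. Friction and masses are not known exactly. Their poses are not given: they have to be found in the camera images.
- case_1_mid (a point): grey case: a closed slide case of white plastic with a grey lid and a paper label on top, 84 x 50 x 26 mm, flat on all sides, about 0.12 kg; the point is its centre (half-way up); x runs along its 84 mm side, y along its 50 mm side, z up out of the lid. At the start it lies lid up on the black mat (335 x 305 mm, its top 2 mm above the bench, its centre about 0.52 m ahead and 0.32 m to the left of the robot); three to five of the grey cases are present, the others absent
- case_2_mid (a point): grey case: a closed slide case of white plastic with a grey lid and a paper label on top, 84 x 50 x 26 mm, flat on all sides, about 0.12 kg; the point is its centre (half-way up); x runs along its 84 mm side, y along its 50 mm side, z up out of the lid. At the start it lies lid up on the black mat (335 x 305 mm, its top 2 mm above the bench, its centre about 0.52 m ahead and 0.32 m to the left of the robot); three to five of the grey cases are present, the others absent
- case_3_mid (a point): grey case: a closed slide case of white plastic with a grey lid and a paper label on top, 84 x 50 x 26 mm, flat on all sides, about 0.12 kg; the point is its centre (half-way up); x runs along its 84 mm side, y along its 50 mm side, z up out of the lid. At the start it lies lid up on the black mat (335 x 305 mm, its top 2 mm above the bench, its centre about 0.52 m ahead and 0.32 m to the left of the robot); three to five of the grey cases are present, the others absent
- case_4_mid (a point): grey case: a closed slide case of white plastic with a grey lid and a paper label on top, 84 x 50 x 26 mm, flat on all sides, about 0.12 kg; the point is its centre (half-way up); x runs along its 84 mm side, y along its 50 mm side, z up out of the lid. At the start it lies lid up on the black mat (335 x 305 mm, its top 2 mm above the bench, its centre about 0.52 m ahead and 0.32 m to the left of the robot); three to five of the grey cases are present, the others absent
- case_5_mid (a point): grey case: a closed slide case of white plastic with a grey lid and a paper label on top, 84 x 50 x 26 mm, flat on all sides, about 0.12 kg; the point is its centre (half-way up); x runs along its 84 mm side, y along its 50 mm side, z up out of the lid. At the start it lies lid up on the black mat (335 x 305 mm, its top 2 mm above the bench, its centre about 0.52 m ahead and 0.32 m to the left of the robot); three to five of the grey cases are present, the others absent
- index_case_mid (a point): index case: a closed slide case of white plastic with an orange lid and a paper label on top, 84 x 50 x 26 mm, flat on all sides, about 0.12 kg; the point is its centre (half-way up); x runs along its 84 mm side, y along its 50 mm side, z up out of the lid. At the start it lies lid up on the black mat (335 x 305 mm, its top 2 mm above the bench, its centre about 0.52 m ahead and 0.32 m to the left of the robot)
- pad (a point): centre of the top face, 14 mm above the bench, of the blue rubber pad (96 x 62 mm) on the grey foot plate of the label-camera station (plate 235 x 115 x 10 mm, fixed to the bench); x runs along the pad's 96 mm side toward the station's pillar, which stands 130 mm from the pad's centre, behind it as the robot sees it; y runs along its 62 mm side
- lens (a point): the lens on the underside of the round white camera head (60 mm across) at the end of the swinging arm, 215 mm above the bench, 130 mm from the pillar's axis; z is up
- camera_knob (a point): centre of the upright round red knob (20 mm across, 42 mm tall, centre 268 mm above the bench) on top of the camera head, straight above the lens; it is fixed to the head and serves to swing the arm
- pivot (a point): point on the upright hinge axis of the camera arm, on the pillar, 231 mm above the bench; arm and head turn about it at heights 212 to 286 mm
- camera_arm (a joint): angle of the camera arm about its pillar in rad: 0 with the head straight over the pad, growing as the head swings to the robot's right (counter-clockwise seen from above); stops at -0.35 and 1.7; a light friction (about 1 N at the knob) holds it wherever it is left
- cup: bystander: specimen cup with orange cap, 64 x 64 x 71 mm, origin at the centre of its underside
- marker: bystander: blue marker pen lying near the front edge, 133 mm long, 12 mm thick, origin at the centre of its underside

How it is judged:
By the outcome, as a careful person would: the job done as asked, in the order asked, and still so for the second after the job is handed in, with the robot touching nothing.
Of case_1, case_2, case_3, case_4, case_5 only 3 to 5 are there at a start; the rules pass over those that are not, and their reading is None.
Once in a run the grip may slacken for a moment while it holds something.
It also fails if it takes over 210 s, if anything falls off the work surface, if the arm or the gripper's body presses on something with over 40 N, if the wrist force passes 120 N, or if a joint passes its speed limit or range.

## Working session

There is one attempt and no reset: what is moved stays moved. The work goes in short steps, Python scripts to look and compute and a tool call to move; the robot and the scene stay as the last step left them, time stands still between calls to the robot, and variables do not carry over. Pictures are saved under pics/ and viewed, at most 14 in all, crops included, and the job is handed in when it is done.

Besides the shell and the picture viewer there is one more tool, called after "Emit:" in YAML: its name, and indented under it one key for each argument. servo_tool: Moves the arm, as the interface text tells. Its arguments: {"type":"object","properties":{"targets":{"type":"array"},"gripper":{"type":"number"}},"required":["targets"]}

```bash
ls; mkdir -p pics; python3 - <<'E'
from rig import bot, viewer
import cv2,numpy as np
s=bot.read_state(); print({k:np.round(v,3).tolist() for k,v in s.items()}, bot.grip_point_offset)
for n in("top","side"):
    c=viewer.capture(n); cv2.imwrite(f"pics/{n}0.png",cv2.resize(c["color"][:,:,::-1],(800,600),interpolation=cv2.INTER_CUBIC))
    print(n,c["camera_matrix"],c["R"],c["t"])
E
```

```text
pics
{'time_s': 0.0, 'joint_positions': [64.084, 30.279, 82.157, 0.001, 67.688, -10.228], 'qvel': [0.044, -0.023, -0.078, 0.01, -0.005, -0.018], 'tau': [0.001, -44.004, -17.66, 0.063, 0.058, -0.0], 'position': [0.169, 0.601, 0.189], 'tcp_rot': [[-0.963, 0.27, -0.001], [0.27, 0.963, -0.002], [0.0, -0.002, -1.0]], 'force': [-0.135, 0.129, 0.355], 'moment': [-0.046, -0.057, 0.007], 'grasp_force': 0.0, 'opening': 1.0} 0.0187
top [[346.72279947   0.         256.76580358]
 [  0.         346.72279947 191.2136344 ]
 [  0.           0.           1.        ]] [[-0.02150999 -0.99976562  0.00245329]
 [-0.97150556  0.02032251 -0.2361439 ]
 [ 0.23603869 -0.00746284 -0.971715  ]] [0.21926519 0.56089578 0.88290795]
side [[442.05136847   0.         256.7177304 ]
 [  0.         442.05136847 194.13831162]
 [  0.           0.           1.        ]] [[ 5.07260421e-01 -8.61792718e-01  4.20217938e-04]
 [-7.51315321e-01 -4.42470995e-01 -4.89637322e-01]
 [ 4.22151813e-01  2.48057918e-01 -8.71926096e-01]] [-0.06119863  0.57698925  1.09177494]
```

View pics/top0.png

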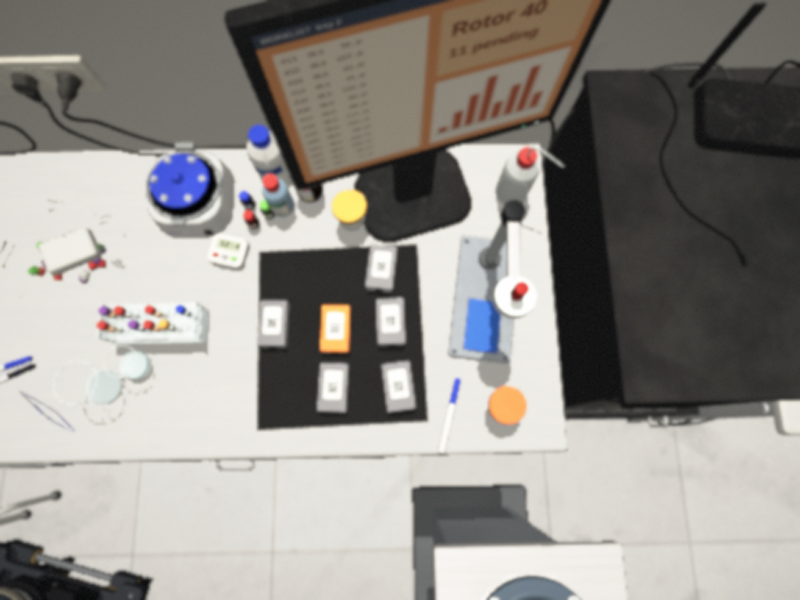

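View pics/side0.png

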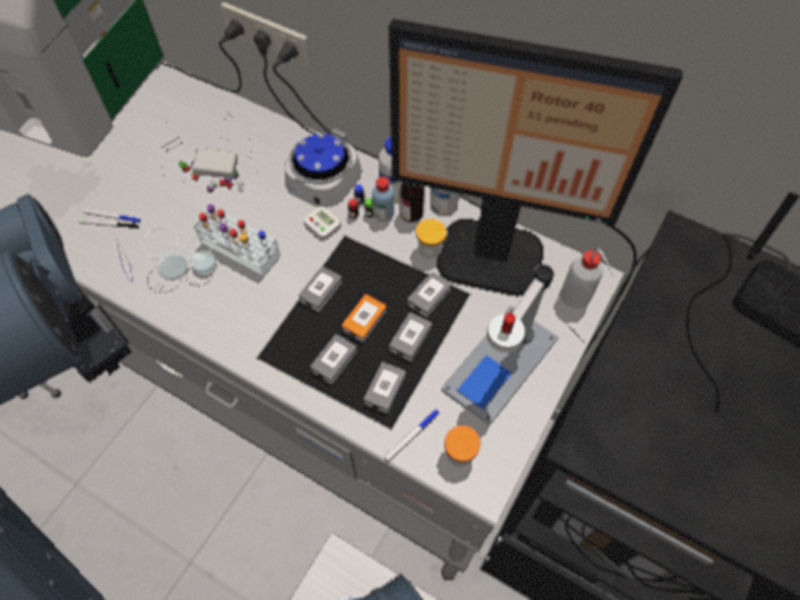

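Top view: five grey cases, around (380,268), (390,321), (398,387), (333,387) and (273,323), and the orange case at (335,328). The blue pad is at (481,325) and the knob at (520,291). I'll measure them on an enlarged crop.

```bash
cat > h.py <<'E'
from rig import bot, viewer
import cv2,numpy as np
def world(c,uv,z):
    K,R,t=map(np.array,(c["camera_matrix"],c["R"],c["t"]))
    d=R.T@np.linalg.inv(K)@np.array([uv[0],uv[1],1.]); C=-R.T@t
    return C+d*(z-C[2])/d[2]
def pix(c,X):
    p=np.array(c["camera_matrix"])@(np.array(c["R"])@np.array(X)+c["t"]); return p[:2]/p[2]
def crop(c,x0,y0,w,h,k,name,boxes=()):
    im=cv2.resize(c["color"][y0:y0+h,x0:x0+w,::-1],None,fx=k,fy=k,interpolation=cv2.INTER_CUBIC)
    for b in boxes:
        q=((np.array([pix(c,X) for X in b])-[x0-.5,y0-.5])*k).astype(np.int32); cv2.polylines(im,[q],True,(0,255,0),1)
    cv2.imwrite(name,im)
E
python3 - <<'E'
from h import *
c=viewer.capture("top"); im=c["color"]; print("C",-c["R"].T@c["t"])
crop(c,162,140,190,145,4,"pics/topcrop.png")
hsv=cv2.cvtColor(im,cv2.COLOR_RGB2HSV)
# bright or coloured things within mat
m=((im.max(2)>75)).astype(np.uint8); roi=np.zeros_like(m); roi[161:271,168:269]=1; m*=roi
n,l,st,ce=cv2.connectedComponentsWithStats(m)
def show(name,mask,z):
    cs,_=cv2.findContours(mask,cv2.RETR_EXTERNAL,cv2.CHAIN_APPROX_NONE)
    cc=max(cs,key=cv2.contourArea); bx=cv2.boxPoints(cv2.minAreaRect(cc))
    W=np.array([world(c,p,z)[:2] for p in bx]); e=W[1]-W[0],W[2]-W[1]
    L=[np.linalg.norm(v) for v in e]; v=e[int(np.argmax(L))]
    print(name,"px",bx.mean(0).round(1),"c",W.mean(0).round(4),"L",np.round(sorted(L),4),"yaw",round(np.degrees(np.arctan2(v[1],v[0]))%180,1))
for i in range(1,n):
    if 250<st[i,4]<1500: show(i,(l==i).astype(np.uint8),.028)
# white labels
lab=((im.min(2)>170)).astype(np.uint8)*roi
n,l,st,ce=cv2.connectedComponentsWithStats(lab)
for i in range(1,n):
    if 30<st[i,4]<400: show("label",(l==i).astype(np.uint8),.028)
blue=cv2.inRange(hsv,(100,150,80),(125,255,255)); r=np.zeros_like(blue); r[180:240,285:330]=1; show("pad",blue*r,.014)
E
```

```text
C [0.34122932 0.21440399 0.98984909]
2 px [243.3 172.9] c [0.6306 0.2446] L [0.0568 0.0782] yaw 173.6
4 px [250.  204.5] c [0.5371 0.227 ] L [0.0572 0.0894] yaw 178.6
5 px [176.  206.5] c [0.5357 0.4359] L [0.0456 0.0892] yaw 1.6
6 px [213.5 210. ] c [0.5235 0.33  ] L [0.0598 0.0916] yaw 0.0
7 px [212.6 247.2] c [0.4198 0.3315] L [0.0567 0.0898] yaw 177.3
8 px [254.6 246.6] c [0.419  0.2162] L [0.0566 0.0899] yaw 6.7
label px [243.5 171.4] c [0.6348 0.2441] L [0.0445 0.0683] yaw 173.5
label px [175.  206.5] c [0.5356 0.4388] L [0.0398 0.072 ] yaw 1.7
label px [214. 208.] c [0.5288 0.3287] L [0.0341 0.0517] yaw 0.2
pad px [308.6 208.5] c [0.5248 0.0595] L [0.0538 0.0894] yaw 172.8
```

View pics/topcrop.png

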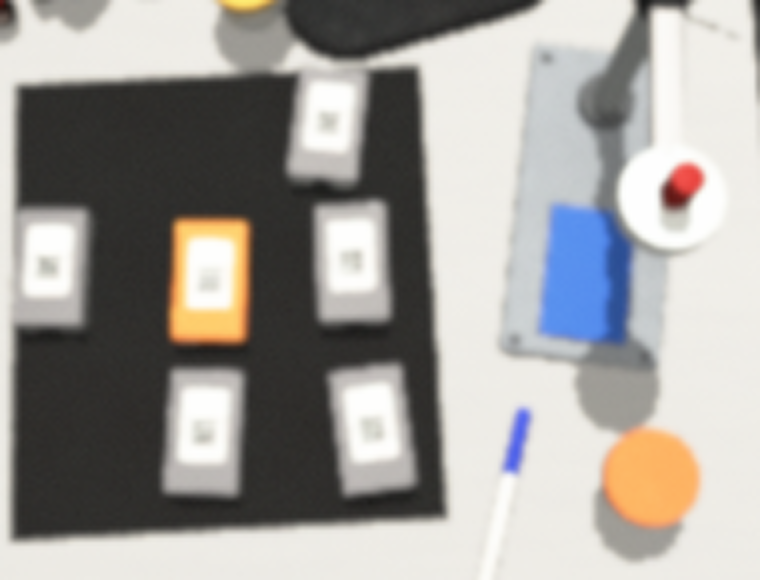

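```bash
cat >> h.py <<'E'
def tri(ca,a,cb,b):
    P=lambda c:np.array(c["camera_matrix"])@np.c_[c["R"],c["t"]]
    X=cv2.triangulatePoints(P(ca),P(cb),np.array(a,float).reshape(2,1),np.array(b,float).reshape(2,1)); return (X[:3]/X[3]).ravel()
def Rz(yaw): # tool down, tool x at yaw+180 deg in world, tool y at yaw+90
    a=np.radians(yaw); x=np.array([-np.cos(a),-np.sin(a),0]); y=np.array([-np.sin(a),np.cos(a),0]); return np.c_[x,y,[0,0,-1]]
def plan(*wps):
    from scipy.spatial.transform import Rotation as Ro
    s=bot.read_state(); R0=np.array(s["tcp_rot"]); p=np.array(s["position"]); print("at",p.round(4),"t",s["time_s"],"op",round(s["opening"],3))
    for x,y,z,yaw in wps:
        print((x,y,z,yaw),"offset",(R0.T@(np.array([x,y,z])-p)).round(4).tolist(),"dr",Ro.from_matrix(R0.T@Rz(yaw)).as_rotvec(degrees=True).round(2).tolist())
E
python3 - <<'E'
from h import *
T=viewer.capture("top");S=viewer.capture("side");k=1.5625
im=T["color"]
big=cv2.resize(im[140:285,162:352],None,fx=4,fy=4,interpolation=cv2.INTER_CUBIC)
names=dict(A=(327,122),B=(350,262),C=(372,428),D=(204,430),E=(50,267),O=(209,280))
for n,(u,v) in names.items():
    sub=big[v-75:v+75,max(u-55,0):u+55].min(2); m=(sub>222).astype(np.uint8)
    m=cv2.morphologyEx(m,cv2.MORPH_CLOSE,np.ones((25,25),np.uint8)) if 1 else m
    nn,l,st,ce=cv2.connectedComponentsWithStats(m); i=l[75,u-max(u-55,0)]
    cs,_=cv2.findContours((l==i).astype(np.uint8),0,2); c=max(cs,key=cv2.contourArea)
    bx=cv2.boxPoints(cv2.minAreaRect(c))+[max(u-55,0),v-75]
    W=np.array([world(T,(p+.5)/4+[161.5,139.5],.028)[:2] for p in bx]); e=W[1]-W[0],W[2]-W[1]; L=[np.linalg.norm(q) for q in e]; q=e[int(np.argmax(L))]
    print(n,bx.mean(0).round(1),W.mean(0).round(4),np.round(sorted(L),4),round(np.degrees(np.arctan2(q[1],q[0]))%180,1))
for n,a,b in [("knobtop",(520,289),(509,316)),("monBL",(303,188),(397,186)),("monBR",(552,118),(610,217)),("bottlecap",(527,157),(591,259)),("hingetop",(513,210),(543,272)),("cuptop",(507,405),(462,442)),("headC",(515,297),(507,331))]:
    print(n,tri(T,np.array(a)/k,S,np.array(b)/k).round(3))
f=lambda u,v,z:world(T,((u+.5)/4+161.5,(v+.5)/4+139.5),z)[:2].round(4)
print("padTL,BL,BR",f(551,205,.014),f(540,333,.014),f(626,343,.014),"plate TL,BL,BR",f(533,45,.01),f(500,350,.01),f(660,366,.01),"pillar base",f(605,100,.01))
print("monitor base front edge",f(345,58,.01),f(300,40,.01),f(500,15,.01),"yellow cap",f(246,0,.06))
E
```

```text
A [325.1  97.3] [0.6578 0.2457] [0.0435 0.0851] 8.7
B [351.2 254.9] [0.5402 0.2286] [0.0341 0.0516] 1.3
C [371.4 422.1] [0.4225 0.2166] [0.0342 0.0515] 7.1
D [203.7 424.9] [0.4231 0.3318] [0.0336 0.0517] 176.5
E [ 36.5 266.5] [0.537  0.4508] [0.0522 0.1073] 1.8
O [209.4 273.2] [0.529  0.3287] [0.0301 0.048 ] 178.4
knobtop [0.526 0.047 0.287]
monBL [0.709 0.356 0.216]
monBR [ 0.781 -0.018  0.289]
bottlecap [ 0.798 -0.016  0.138]
hingetop [0.657 0.039 0.242]
cuptop [0.381 0.033 0.072]
headC [0.526 0.043 0.238]
padTL,BL,BR [0.5767 0.0834] [0.4836 0.0959] [0.4752 0.0354] plate TL,BL,BR [0.7011 0.0901] [0.4726 0.1244] [0.4589 0.0117] pillar base [0.6569 0.0388]
monitor base front edge [0.6937 0.231 ] [0.7087 0.2644] [0.7255 0.1138] yellow cap [0.7211 0.3003]
```

```bash
python3 - <<'E'
s=open('h.py').read()
s=s.replace("x=np.array([-np.cos(a),-np.sin(a),0]); y=np.array([-np.sin(a),np.cos(a),0])","x=np.array([np.cos(a),np.sin(a),0]); y=np.array([np.sin(a),-np.cos(a),0])").replace("tool x at yaw+180 deg in world, tool y at yaw+90","tool x at yaw, y at yaw-90")
open('h.py','w').write(s)
E
python3 - <<'E'
from h import *
T=viewer.capture("top")
plan((.169,.601,.34,80),(.45,.30,.34,20),(.526,.046,.34,-3))
f=lambda u,v,z:world(T,((u+.5)/4+161.5,(v+.5)/4+139.5),z)[:2].round(4)
print("A",f(328,119,.028),"E",f(49,259,.028))
E
```

```text
at [0.1689 0.6015 0.19  ] t 0.3 op 1.003
(0.169, 0.601, 0.34, 80) offset [-0.0002, -0.0005, -0.15] dr [-0.04, 0.03, 84.31]
(0.45, 0.3, 0.34, 20) offset [-0.3522, -0.2143, -0.1499] dr [-0.03, 0.05, 144.31]
(0.526, 0.046, 0.34, -3) offset [-0.494, -0.4383, -0.1497] dr [-0.02, 0.06, 167.31]
A [0.6408 0.2437] E [0.5415 0.4421]
```

Emit:
servo_tool:
  gripper: -1
  targets:
    - {"offset":[0,0,-0.03],"dr":[0,0,7]}
    - {"offset":[0,0,-0.06],"dr":[0,0,14]}
    - {"offset":[0,0,-0.09],"dr":[0,0,21]}
    - {"offset":[0,0,-0.12],"dr":[0,0,28]}
    - {"offset":[-0.01,-0.005,-0.15],"dr":[0,0,35]}
    - {"offset":[-0.035,-0.02,-0.15],"dr":[0,0,42]}
    - {"offset":[-0.06,-0.035,-0.15],"dr":[0,0,49]}
    - {"offset":[-0.085,-0.05,-0.15],"dr":[0,0,56]}
    - {"offset":[-0.11,-0.065,-0.15],"dr":[0,0,63]}
    - {"offset":[-0.135,-0.08,-0.15],"dr":[0,0,70]}
    - {"offset":[-0.16,-0.095,-0.15],"dr":[0,0,77]}
    - {"offset":[-0.185,-0.11,-0.15],"dr":[0,0,84]}
    - {"offset":[-0.21,-0.125,-0.15],"dr":[0,0,91]}
    - {"offset":[-0.235,-0.14,-0.15],"dr":[0,0,98]}
    - {"offset":[-0.26,-0.155,-0.15],"dr":[0,0,105]}
    - {"offset":[-0.285,-0.17,-0.15],"dr":[0,0,112]}
    - {"offset":[-0.31,-0.185,-0.15],"dr":[0,0,119]}
    - {"offset":[-0.33,-0.2,-0.15],"dr":[0,0,126]}
    - {"offset":[-0.345,-0.21,-0.15],"dr":[0,0,133]}
    - {"offset":[-0.352,-0.214,-0.15],"dr":[0,0,140]}

```text
time_s: 1.97
position: [0.4516, 0.2983, 0.3402]
tcp_rot: [[0.915, 0.404, 0.0], [0.404, -0.915, -0.001], [0.0, 0.001, -1.0]]
force: [0.2, 0.7, 0.3]
opening: 1.001
grasp_force: 0.0
```

```bash
python3 - <<'E'
from h import *
plan((.526,.047,.34,-3),(.526,.047,.26,-3))
E
```

```text
at [0.4516 0.2983 0.3402] t 1.9667 op 1.001
(0.526, 0.047, 0.34, -3) offset [-0.0333, 0.26, 0.0005] dr [0.06, -0.01, 26.81]
(0.526, 0.047, 0.26, -3) offset [-0.0333, 0.2599, 0.0805] dr [0.06, -0.01, 26.81]
```

Emit:
servo_tool:
  gripper: -0.15
  targets:
    - {"offset":[-0.003,0.025,0],"dr":[0,0,3]}
    - {"offset":[-0.006,0.05,0],"dr":[0,0,6]}
    - {"offset":[-0.01,0.08,0],"dr":[0,0,9]}
    - {"offset":[-0.014,0.11,0],"dr":[0,0,12]}
    - {"offset":[-0.018,0.14,0],"dr":[0,0,15]}
    - {"offset":[-0.022,0.17,0],"dr":[0,0,18]}
    - {"offset":[-0.026,0.2,0],"dr":[0,0,21]}
    - {"offset":[-0.029,0.225,0],"dr":[0,0,24]}
    - {"offset":[-0.032,0.245,0],"dr":[0,0,26]}
    - {"offset":[-0.033,0.26,0],"dr":[0,0,26.8]}
    - {"offset":[-0.033,0.26,0],"dr":[0,0,26.8]}
    - {"offset":[-0.033,0.26,0.02],"dr":[0,0,26.8]}
    - {"offset":[-0.033,0.26,0.04],"dr":[0,0,26.8]}
    - {"offset":[-0.033,0.26,0.06],"dr":[0,0,26.8]}
    - {"offset":[-0.033,0.26,0.075],"dr":[0,0,26.8]}
    - {"offset":[-0.033,0.26,0.08],"dr":[0,0,26.8]}
    - {"offset":[-0.033,0.26,0.08],"dr":[0,0,26.8]}

```text
time_s: 3.38
position: [0.5256, 0.0508, 0.2591]
tcp_rot: [[0.999, -0.043, -0.004], [-0.043, -0.999, 0.001], [-0.004, -0.001, -1.0]]
force: [-0.3, 0.2, -0.5]
opening: 0.575
grasp_force: 0.0
```

```bash
python3 - <<'E'
from h import *
s=bot.read_state(); print(s["position"],s["force"],s["opening"])
S=viewer.capture("side"); crop(S,250,130,140,140,4,"pics/knob_side.png")
P=np.array([.657,.039]); r=.131
w=[]
for a in range(-3,79,9):
    w.append((P[0]-r*np.cos(np.radians(a)),P[1]-r*np.sin(np.radians(a)),.26,a))
plan(*w)
E
```

```text
[0.52559872 0.05083438 0.25906313] [-0.302021    0.20885546 -0.5469707 ] 0.575040966312901
at [0.5267 0.0506 0.2603] t 3.4333 op 0.574
(np.float64(0.5261795309471509), np.float64(0.04585601026782564), 0.26, -3) offset [-0.0003, 0.0048, 0.0003] dr [-0.02, 0.05, 0.56]
(np.float64(0.5267176317067562), np.float64(0.025306771311937395), 0.26, 6) offset [0.0011, 0.0253, 0.0003] dr [-0.02, 0.05, -8.44]
(np.float64(0.5304637167561321), np.float64(0.0050947050915697845), 0.26, 15) offset [0.0057, 0.0453, 0.0003] dr [-0.02, 0.04, -17.44]
(np.float64(0.5373255450488194), np.float64(-0.014282500242929833), 0.26, 24) offset [0.0134, 0.0644, 0.0003] dr [-0.03, 0.04, -26.44]
(np.float64(0.5471341555991495), np.float64(-0.03234771358696855), 0.26, 33) offset [0.024, 0.082, 0.0002] dr [-0.03, 0.04, -35.44]
(np.float64(0.5596480278624614), np.float64(-0.04865610943301043), 0.26, 42) offset [0.0372, 0.0978, 0.0002] dr [-0.03, 0.04, -44.44]
(np.float64(0.5745590287724713), np.float64(-0.06280612095086319), 0.26, 51) offset [0.0527, 0.1113, 0.0002] dr [-0.04, 0.04, -53.44]
(np.float64(0.5915), np.float64(-0.07444932789576147), 0.26, 60) offset [0.0701, 0.1222, 0.0002] dr [-0.04, 0.03, -62.44]
(np.float64(0.6100537986095657), np.float64(-0.08329903587113344), 0.26, 69) offset [0.089, 0.1302, 0.0002] dr [-0.04, 0.03, -71.44]
(np.float64(0.6297635685028735), np.float64(-0.08913733569612853), 0.26, 78) offset [0.109, 0.1352, 0.0002] dr [-0.05, 0.03, -80.44]
```

View pics/knob_side.png

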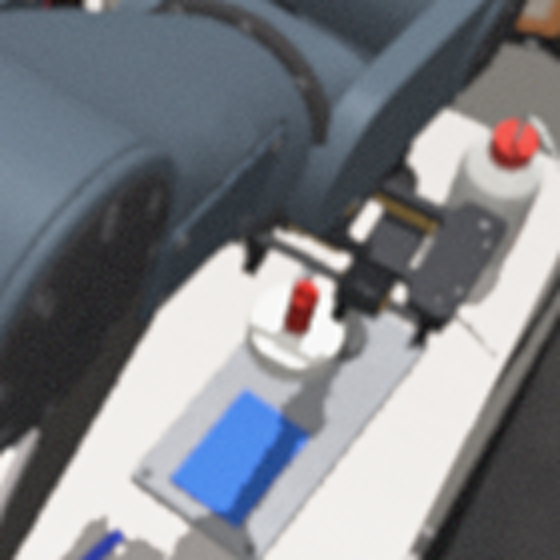

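```bash
python3 - <<'E'
from h import *
T=viewer.capture("top");S=viewer.capture("side"); crop(T,270,130,110,100,6,"pics/knob_top.png")
s=bot.read_state();p=np.array(s["position"])
print("tcp px in side crop",(pix(S,p)-[250,130])*4,"top crop",(pix(T,p)-[270,130])*6)
for z in(.247,.268,.289): print((pix(S,[.526,.046,z])-[250,130])*4,(pix(T,[.526,.046,z])-[270,130])*6)
E
```

```text
tcp px in side crop [289.56800372 305.08612394] top crop [357.84167543 332.55641518]
[291.46594965 321.08157281] [361.69597815 346.90773574]
[295.91870676 305.50771059] [373.90055648 332.52723289]
[300.52339849 289.4024453 ] [386.79131306 317.33821475]
```

View pics/knob_top.png

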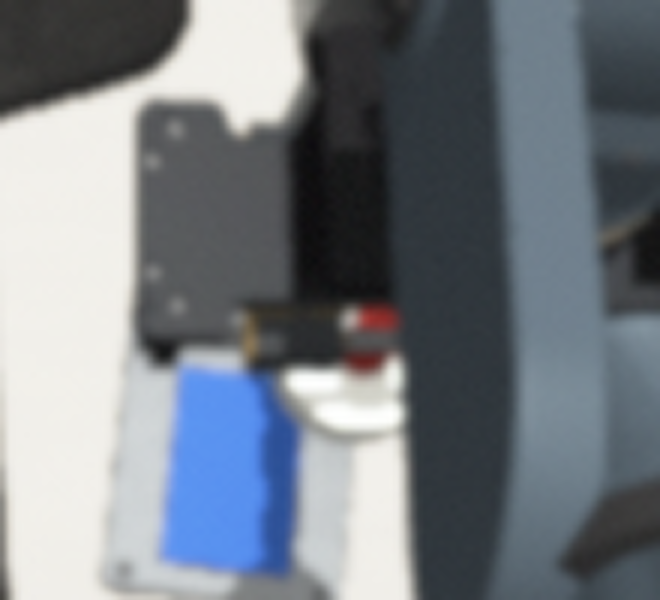

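The fingers straddle the knob, with the knob in the middle of the gap and zero force. I'll narrow the gap to a loose cage and swing along the arc.

Emit:
servo_tool:
  gripper: 0.36
  targets:
    - {"offset":[0,0.002,0],"dr":[0,0,0.5]}
    - {"offset":[0,0.005,0],"dr":[0,0,0.5]}
    - {"offset":[0,0.005,0],"dr":[0,0,0.5]}
    - {"offset":[0,0.015,0],"dr":[0,0,-4]}
    - {"offset":[0.001,0.025,0],"dr":[0,0,-8.4]}
    - {"offset":[0.003,0.0355,0],"dr":[0,0,-13]}
    - {"offset":[0.0057,0.0455,0],"dr":[0,0,-17.4]}
    - {"offset":[0.0092,0.055,0],"dr":[0,0,-22]}
    - {"offset":[0.0134,0.0645,0],"dr":[0,0,-26.4]}
    - {"offset":[0.0184,0.0735,0],"dr":[0,0,-31]}
    - {"offset":[0.024,0.082,0],"dr":[0,0,-35.4]}
    - {"offset":[0.0303,0.09,0],"dr":[0,0,-40]}
    - {"offset":[0.0372,0.098,0],"dr":[0,0,-44.4]}
    - {"offset":[0.0447,0.105,0],"dr":[0,0,-49]}
    - {"offset":[0.0527,0.1115,0],"dr":[0,0,-53.4]}
    - {"offset":[0.0611,0.117,0],"dr":[0,0,-58]}
    - {"offset":[0.07,0.122,0],"dr":[0,0,-62.4]}
    - {"offset":[0.0794,0.1265,0],"dr":[0,0,-67]}
    - {"offset":[0.089,0.13,0],"dr":[0,0,-71.4]}
    - {"offset":[0.089,0.13,0],"dr":[0,0,-71.4]}

```text
time_s: 5.2
position: [0.612, -0.0851, 0.2605]
tcp_rot: [[0.36, 0.933, 0.002], [0.933, -0.36, -0.001], [-0.0, 0.002, -1.0]]
force: [1.0, 1.2, 0.9]
opening: 0.323
grasp_force: 0.0
```

Emit:
servo_tool:
  gripper: -0.15
  targets:
    - {"offset":[0,0,0],"dr":[0,0,0]}
    - {"offset":[0,0,0],"dr":[0,0,0]}
    - {"offset":[0,0,-0.02],"dr":[0,0,0]}
    - {"offset":[0,0,-0.04],"dr":[0,0,0]}
    - {"offset":[0,0,-0.06],"dr":[0,0,0]}
    - {"offset":[0,0,-0.08],"dr":[0,0,0]}
    - {"offset":[0,0,-0.08],"dr":[0,0,0]}

```text
time_s: 5.78
position: [0.6119, -0.084, 0.3454]
tcp_rot: [[0.36, 0.933, 0.009], [0.933, -0.36, -0.003], [0.001, 0.009, -1.0]]
force: [0.5, 0.3, 0.3]
opening: 0.571
grasp_force: 0.0
```

```bash
python3 - <<'E'
from h import *
plan((.40,.25,.33,0),(.4225,.2166,.15,7),(.42,.23,.34,45))
E
```

```text
at [ 0.6119 -0.084   0.3454] t 5.7833 op 0.571
(0.4, 0.25, 0.33, 0) offset [0.2351, -0.3182, 0.0126] dr [0.43, -0.34, 68.87]
(0.4225, 0.2166, 0.15, 7) offset [0.212, -0.2868, 0.1929] dr [0.45, -0.31, 61.87]
(0.42, 0.23, 0.34, 45) offset [0.2237, -0.2922, 0.0029] dr [0.5, -0.14, 23.87]
```

Emit:
servo_tool:
  gripper: -1
  targets:
    - {"offset":[0.01,-0.015,0.0],"dr":[0,0,3]}
    - {"offset":[0.027,-0.036,0.0],"dr":[0,0,8]}
    - {"offset":[0.045,-0.06,0.0],"dr":[0,0,13]}
    - {"offset":[0.063,-0.085,0.0],"dr":[0,0,18]}
    - {"offset":[0.081,-0.11,0.0],"dr":[0,0,23]}
    - {"offset":[0.099,-0.134,0.0],"dr":[0,0,28]}
    - {"offset":[0.117,-0.158,0.0],"dr":[0,0,33]}
    - {"offset":[0.135,-0.182,0.0],"dr":[0,0,38]}
    - {"offset":[0.153,-0.207,0.0],"dr":[0,0,43]}
    - {"offset":[0.171,-0.231,0.0],"dr":[0,0,48]}
    - {"offset":[0.187,-0.253,0.02],"dr":[0,0,53]}
    - {"offset":[0.2,-0.27,0.04],"dr":[0,0,58]}
    - {"offset":[0.208,-0.281,0.07],"dr":[0,0,61.9]}
    - {"offset":[0.212,-0.287,0.1],"dr":[0.4,-0.3,61.9]}
    - {"offset":[0.212,-0.287,0.13],"dr":[0.4,-0.3,61.9]}
    - {"offset":[0.212,-0.287,0.16],"dr":[0.4,-0.3,61.9]}
    - {"offset":[0.212,-0.287,0.193],"dr":[0.4,-0.3,61.9]}
    - {"offset":[0.212,-0.287,0.193],"dr":[0.4,-0.3,61.9]}

```text
time_s: 7.28
position: [0.4127, 0.2159, 0.1421]
tcp_rot: [[0.992, 0.121, -0.022], [0.121, -0.993, -0.001], [-0.022, -0.001, -1.0]]
force: [-0.6, -0.2, -0.0]
opening: 1.0
grasp_force: 0.0
```

```bash
python3 - <<'E'
from h import *
T=viewer.capture("top"); S=viewer.capture("side")
plan((.4225,.2166,.06,7),(.4225,.2166,.0055,7))
a=cv2.resize(T["color"][150:245,270:360,::-1],None,fx=4,fy=4,interpolation=cv2.INTER_CUBIC)
b=cv2.resize(S["color"][170:290,250:360,::-1],None,fx=4,fy=4,interpolation=cv2.INTER_CUBIC)
h=max(a.shape[0],b.shape[0]); a=cv2.copyMakeBorder(a,0,h-a.shape[0],0,0,0)
cv2.imwrite("pics/pad1.png",np.hstack([a,b])); print(a.shape)
E
```

```text
at [0.4172 0.217  0.1467] t 7.3833 op 0.998
(0.4225, 0.2166, 0.06, 7) offset [0.0062, 0.0013, 0.0866] dr [-0.16, 0.65, -0.01]
(0.4225, 0.2166, 0.0055, 7) offset [0.0068, 0.0014, 0.1411] dr [-0.16, 0.65, -0.01]
(480, 360, 3)
```

View pics/pad1.png

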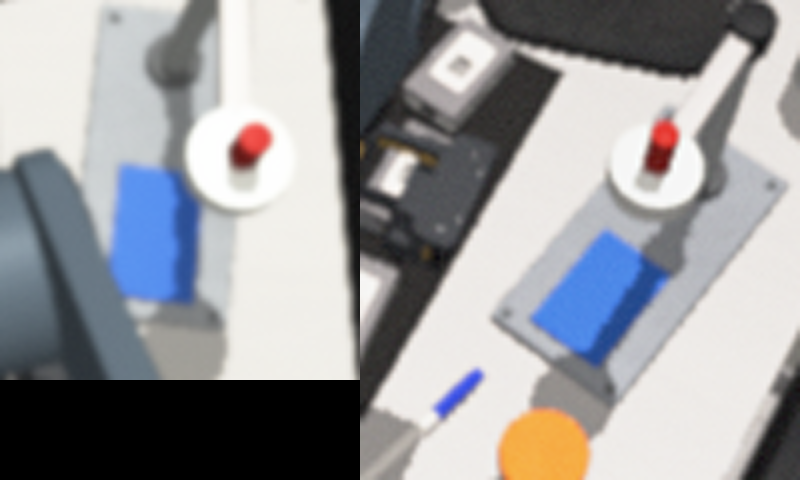

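The head hasn't moved: the knob is still at the same pixels in both views. So the fingers passed it by. I'll check where the fingertips really are against the reported TCP.

```bash
python3 - <<'E'
from h import *
T=viewer.capture("top"); S=viewer.capture("side")
s=bot.read_state();p=np.array(s["position"]);R=np.array(s["tcp_rot"]);print(p)
out=[]
for c,(x0,y0) in((T,(180,170)),(S,(190,150))):
    im=cv2.resize(c["color"][y0:y0+130,x0:x0+100,::-1],None,fx=4,fy=4,interpolation=cv2.INTER_CUBIC)
    for o,col in(([0,0,0],(0,255,0)),([0,.0435,0],(255,255,0)),([0,-.0435,0],(255,0,255)),([0,0,-.07],(0,0,255))):
        q=((pix(c,p+R@o)-[x0-.5,y0-.5])*4).astype(int); cv2.circle(im,tuple(map(int,q)),4,col,1)
    out.append(im)
cv2.imwrite("pics/grip.png",np.hstack(out))
E
```

```text
[0.41981118 0.21759099 0.14880453]
```

View pics/grip.png

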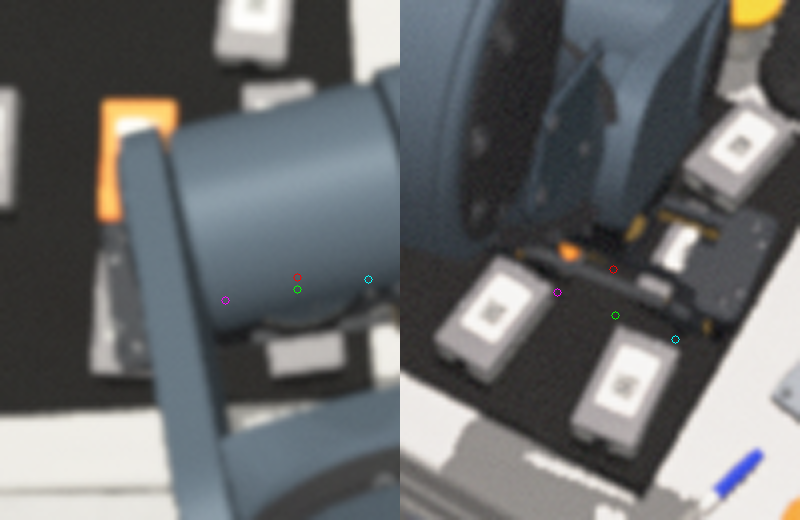

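```bash
python3 - <<'E'
from h import *
S=viewer.capture("side")
s=bot.read_state();p=np.array(s["position"]);R=np.array(s["tcp_rot"])
x0,y0=215,185
g=(255*(S["color"][y0:y0+75,x0:x0+100,::-1]/255.)**.4).astype(np.uint8)
im=cv2.resize(g,None,fx=8,fy=8,interpolation=cv2.INTER_CUBIC)
for o,col in(([0,0,0],(0,255,0)),([0,.0435,0],(255,255,0)),([0,-.0435,0],(255,0,255)),([0,0,-.07],(0,0,255))):
    q=((pix(S,p+R@o)-[x0-.5,y0-.5])*8).astype(int); cv2.circle(im,tuple(map(int,q)),5,col,1)
cv2.imwrite("pics/grip2.png",im)
E
```

```text
(no output)
```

View pics/grip2.png

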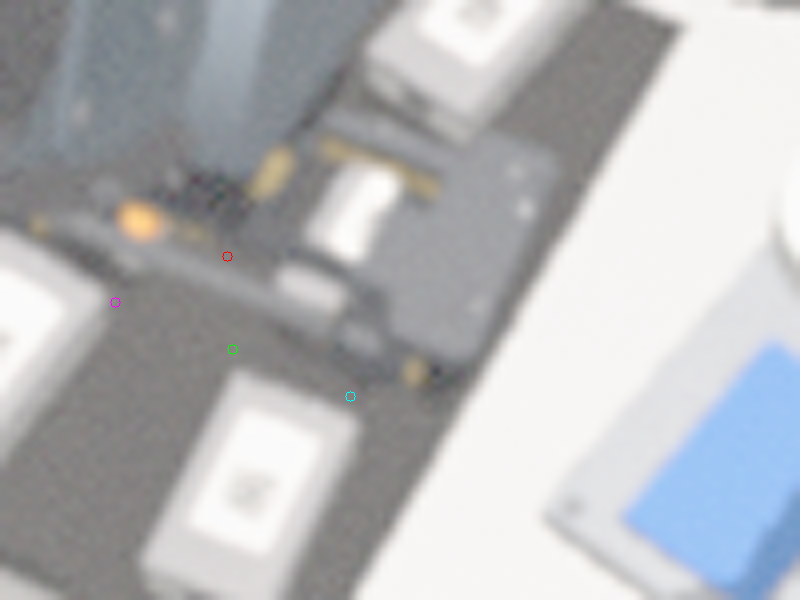

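In the gamma view the visible fingertips, at about (130,265) and (355,335), sit higher than the reported TCP projects, (115,302) and (350,396). I'll probe by descending gently around case C and watching the force.

Emit:
servo_tool:
  targets:
    - {"offset":[0.003,0.001,0.02],"dr":[0,0,0]}
    - {"offset":[0.003,0.001,0.04],"dr":[0,0,0]}
    - {"offset":[0.003,0.001,0.06],"dr":[0,0,0]}
    - {"offset":[0.003,0.001,0.08],"dr":[0,0,0]}
    - {"offset":[0.003,0.001,0.1],"dr":[0,0,0]}
    - {"offset":[0.003,0.001,0.115],"dr":[0,0,0]}
    - {"offset":[0.003,0.001,0.125],"dr":[0,0,0]}
    - {"offset":[0.003,0.001,0.133],"dr":[0,0,0]}
    - {"offset":[0.003,0.001,0.14],"dr":[0,0,0]}
    - {"offset":[0.003,0.001,0.14],"dr":[0,0,0]}
    - {"offset":[0.003,0.001,0.14],"dr":[0,0,0]}

```text
time_s: 8.45
position: [0.4214, 0.2171, 0.0079]
tcp_rot: [[0.993, 0.122, -0.007], [0.122, -0.993, 0.002], [-0.006, -0.003, -1.0]]
force: [0.5, 0.6, 0.7]
opening: 1.001
grasp_force: 0.0
```

```bash
python3 - <<'E'
from h import *
S=viewer.capture("side")
s=bot.read_state();p=np.array(s["position"]);R=np.array(s["tcp_rot"]);print(p,s["force"],R.round(3).tolist())
x0,y0=210,190
g=(255*(S["color"][y0:y0+75,x0:x0+100,::-1]/255.)**.4).astype(np.uint8)
im=cv2.resize(g,None,fx=8,fy=8,interpolation=cv2.INTER_CUBIC)
for o,col in(([0,0,0],(0,255,0)),([0,.0435,0],(255,255,0)),([0,-.0435,0],(255,0,255)),([0,0,-.07],(0,0,255))):
    q=((pix(S,p+R@o)-[x0-.5,y0-.5])*8).astype(int); cv2.circle(im,tuple(map(int,q)),5,col,1)
cv2.imwrite("pics/grip3.png",im)
E
```

```text
[0.42142019 0.21716498 0.00802619] [0.74212331 0.26711098 0.2875078 ] [[0.992, 0.122, -0.006], [0.122, -0.993, 0.003], [-0.006, -0.003, -1.0]]
```

View pics/grip3.png

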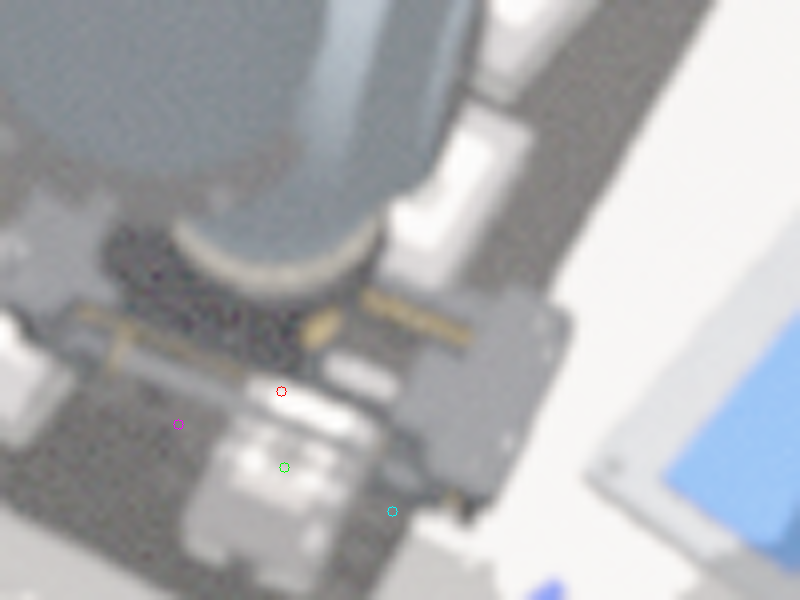

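Emit:
servo_tool:
  targets:
    - {"offset":[0,0,0.002],"dr":[0,0,0]}
    - {"offset":[0,0,0.004],"dr":[0,0,0]}
    - {"offset":[0,0,0.006],"dr":[0,0,0]}
    - {"offset":[0,0,0.008],"dr":[0,0,0]}
    - {"offset":[0,0,0.01],"dr":[0,0,0]}
    - {"offset":[0,0,0.01],"dr":[0,0,0]}

```text
time_s: 9.0
position: [0.4203, 0.2169, -0.0031]
tcp_rot: [[0.992, 0.122, -0.009], [0.122, -0.993, 0.002], [-0.008, -0.003, -1.0]]
force: [-0.5, 0.0, -0.0]
opening: 1.002
grasp_force: 0.0
```

No contact below the mat's surface, so the reported TCP does read low. I'll keep probing.

Emit:
servo_tool:
  targets:
    - {"offset":[0,0,0.003],"dr":[0,0,0]}
    - {"offset":[0,0,0.006],"dr":[0,0,0]}
    - {"offset":[0,0,0.008],"dr":[0,0,0]}
    - {"offset":[0,0,0.008],"dr":[0,0,0]}

```text
time_s: 9.33
position: [0.4202, 0.2169, -0.0112]
tcp_rot: [[0.992, 0.122, -0.009], [0.122, -0.993, 0.002], [-0.009, -0.003, -1.0]]
force: [0.2, 0.2, 0.1]
opening: 0.995
grasp_force: 0.0
```

Emit:
servo_tool:
  targets:
    - {"offset":[0,0,0.002],"dr":[0,0,0]}
    - {"offset":[0,0,0.004],"dr":[0,0,0]}
    - {"offset":[0,0,0.004],"dr":[0,0,0]}

```text
time_s: 9.58
position: [0.4204, 0.217, -0.015]
tcp_rot: [[0.992, 0.122, -0.008], [0.122, -0.993, 0.002], [-0.008, -0.003, -1.0]]
force: [-0.5, 0.2, -0.2]
opening: 0.996
grasp_force: 0.0
```

Emit:
servo_tool:
  targets:
    - {"offset":[0,0,0.002],"dr":[0,0,0]}
    - {"offset":[0,0,0.004],"dr":[0,0,0]}
    - {"offset":[0,0,0.006],"dr":[0,0,0]}
    - {"offset":[0,0,0.006],"dr":[0,0,0]}

```text
time_s: 9.92
position: [0.4203, 0.217, -0.021]
tcp_rot: [[0.992, 0.122, -0.009], [0.122, -0.993, 0.002], [-0.008, -0.003, -1.0]]
force: [-0.3, -0.2, -0.3]
opening: 1.001
grasp_force: 0.0
```

```bash
python3 - <<'E'
from h import *
S=viewer.capture("side");T=viewer.capture("top")
s=bot.read_state();p=np.array(s["position"]);R=np.array(s["tcp_rot"]);print(p,s["force"],s["moment"])
x0,y0=210,190
g=(255*(S["color"][y0:y0+75,x0:x0+100,::-1]/255.)**.45).astype(np.uint8)
im=cv2.resize(g,None,fx=8,fy=8,interpolation=cv2.INTER_CUBIC)
cv2.imwrite("pics/grip4.png",im)
E
```

```text
[ 0.42037195  0.21701795 -0.02078656] [-0.17380054 -0.10612636  0.0740159 ] [-0.06236599  0.16892349  0.03949309]
```

View pics/grip4.png

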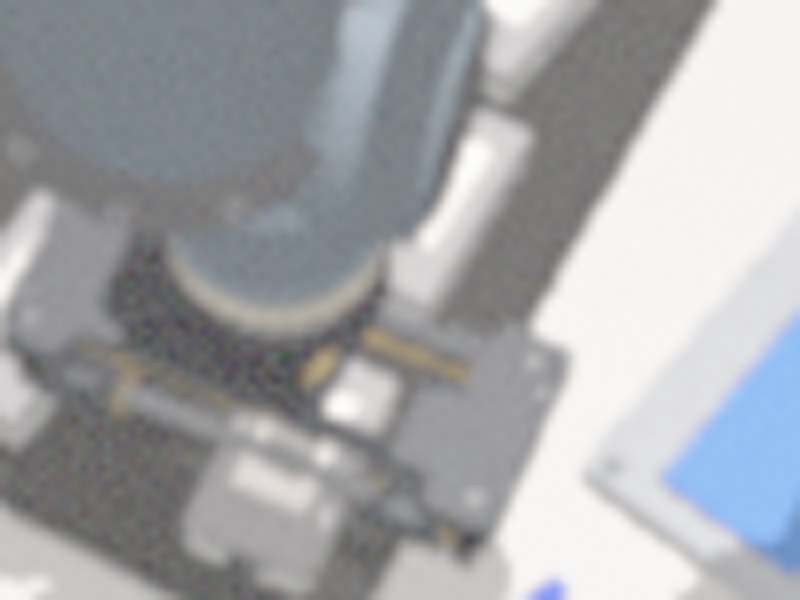

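Emit:
servo_tool:
  targets:
    - {"offset":[0,0,0.002],"dr":[0,0,0]}
    - {"offset":[0,0,0.003],"dr":[0,0,0]}
    - {"offset":[0,0,0.003],"dr":[0,0,0]}

```text
time_s: 10.27
position: [0.4203, 0.217, -0.0239]
tcp_rot: [[0.992, 0.122, -0.008], [0.122, -0.993, 0.002], [-0.008, -0.003, -1.0]]
force: [0.9, -0.6, -1.0]
opening: 1.004
grasp_force: 0.0
```

Emit:
servo_tool:
  targets:
    - {"offset":[0,0,0.001],"dr":[0,0,0]}
    - {"offset":[0,0,0.002],"dr":[0,0,0]}
    - {"offset":[0,0,0.002],"dr":[0,0,0]}

```text
time_s: 10.52
position: [0.4203, 0.217, -0.0258]
tcp_rot: [[0.992, 0.122, -0.008], [0.122, -0.993, 0.002], [-0.008, -0.003, -1.0]]
force: [0.0, 0.4, -0.6]
opening: 0.997
grasp_force: 0.0
```

Emit:
servo_tool:
  targets:
    - {"offset":[0,0,0.001],"dr":[0,0,0]}
    - {"offset":[0,0,0.002],"dr":[0,0,0]}
    - {"offset":[0,0,0.002],"dr":[0,0,0]}

```text
time_s: 10.77
position: [0.4203, 0.217, -0.0278]
tcp_rot: [[0.992, 0.122, -0.008], [0.122, -0.993, 0.002], [-0.008, -0.003, -1.0]]
force: [-0.7, 0.0, 0.3]
opening: 0.998
grasp_force: 0.0
```

Emit:
servo_tool:
  targets:
    - {"offset":[0,0,0.001],"dr":[0,0,0]}
    - {"offset":[0,0,0.002],"dr":[0,0,0]}
    - {"offset":[0,0,0.002],"dr":[0,0,0]}

```text
time_s: 11.02
position: [0.4205, 0.2171, -0.0296]
tcp_rot: [[0.992, 0.122, -0.008], [0.122, -0.993, 0.002], [-0.008, -0.003, -1.0]]
force: [-0.3, 0.6, 1.4]
opening: 1.001
grasp_force: 0.5
```

Emit:
servo_tool:
  targets:
    - {"offset":[0,0,0.001],"dr":[0,0,0]}
    - {"offset":[0,0,0.002],"dr":[0,0,0]}
    - {"offset":[0,0,0.002],"dr":[0,0,0]}

```text
time_s: 11.27
position: [0.4205, 0.2171, -0.0298]
tcp_rot: [[0.992, 0.123, -0.007], [0.123, -0.992, 0.002], [-0.006, -0.003, -1.0]]
force: [-1.6, 0.0, 19.4]
opening: 0.997
grasp_force: 9.6
```

Contact at reported z = -0.030: 19 N, felt at the pads. The real fingertips are therefore 32 mm short of the reported TCP, and I'll correct for this throughout. I'm right at case C, so back off 3 mm and grip.

Emit:
servo_tool:
  targets:
    - {"offset":[0,0,-0.003],"dr":[0,0,0]}
    - {"offset":[0,0,-0.005],"dr":[0,0,0]}
    - {"offset":[0,0,-0.005],"dr":[0,0,0]}

```text
time_s: 11.52
position: [0.4207, 0.2171, -0.0264]
tcp_rot: [[0.992, 0.122, -0.007], [0.122, -0.993, 0.002], [-0.007, -0.003, -1.0]]
force: [0.1, -0.7, 0.4]
opening: 1.001
grasp_force: 0.0
```

```bash
sed -i 's/np.array(\[x,y,z\])-p/np.array([x,y,z-.032])-p/; s/print("at",p/print("tip",(p+[0,0,.032])/' h.py; python3 - <<'E'
from h import *
P=np.array([.657,.039]); r=.131
plan((.4225,.2166,.0055,7),(.4225,.2166,.20,7),(.47,.25,.34,-3),(.526,.046,.34,-3),(.526,.046,.255,-3))
E
```

```text
tip [0.4207 0.2171 0.0056] t 11.5167 op 1.001
(0.4225, 0.2166, 0.0055, 7) offset [0.0017, 0.0007, 0.0001] dr [-0.18, 0.4, 0.01]
(0.4225, 0.2166, 0.2, 7) offset [0.0004, 0.0001, -0.1944] dr [-0.18, 0.4, 0.01]
(0.47, 0.25, 0.34, -3) offset [0.0506, -0.0277, -0.3347] dr [-0.15, 0.42, 10.01]
(0.526, 0.046, 0.34, -3) offset [0.0813, 0.1816, -0.3356] dr [-0.15, 0.42, 10.01]
(0.526, 0.046, 0.255, -3) offset [0.0819, 0.1819, -0.2506] dr [-0.15, 0.42, 10.01]
```

Emit:
servo_tool:
  gripper: -0.15
  targets:
    - {"offset":[0,0,-0.03],"dr":[0,0.2,0]}
    - {"offset":[0,0,-0.06],"dr":[0,0.4,0]}
    - {"offset":[0,0,-0.095],"dr":[0,0.4,0]}
    - {"offset":[0,0,-0.13],"dr":[0,0.4,0]}
    - {"offset":[0,0,-0.165],"dr":[0,0.4,0]}
    - {"offset":[0,0,-0.2],"dr":[0,0.4,0]}
    - {"offset":[0.005,0,-0.235],"dr":[0,0.4,2]}
    - {"offset":[0.01,0.01,-0.27],"dr":[0,0.4,4]}
    - {"offset":[0.02,0.03,-0.3],"dr":[0,0.4,6]}
    - {"offset":[0.035,0.055,-0.325],"dr":[0,0.4,8]}
    - {"offset":[0.05,0.085,-0.3355],"dr":[0,0.4,10]}
    - {"offset":[0.06,0.115,-0.3355],"dr":[0,0.4,10]}
    - {"offset":[0.07,0.145,-0.3355],"dr":[0,0.4,10]}
    - {"offset":[0.078,0.168,-0.3355],"dr":[0,0.4,10]}
    - {"offset":[0.081,0.18,-0.3355],"dr":[0,0.4,10]}
    - {"offset":[0.081,0.182,-0.3355],"dr":[0,0.4,10]}
    - {"offset":[0.081,0.182,-0.3355],"dr":[0,0.4,10]}

```text
time_s: 12.93
position: [0.5251, 0.0456, 0.3069]
tcp_rot: [[0.999, -0.053, -0.003], [-0.053, -0.999, 0.003], [-0.003, -0.003, -1.0]]
force: [-0.7, 0.5, 0.4]
opening: 0.574
grasp_force: 0.0
```

```bash
python3 - <<'E'
from h import *
plan((.526,.046,.30,-3),(.526,.046,.265,-3))
E
```

```text
tip [0.5251 0.0456 0.3389] t 12.9333 op 0.574
(0.526, 0.046, 0.3, -3) offset [0.001, -0.0003, 0.0389] dr [-0.18, 0.19, -0.06]
(0.526, 0.046, 0.265, -3) offset [0.0011, -0.0002, 0.0739] dr [-0.18, 0.19, -0.06]
```

Emit:
servo_tool:
  targets:
    - {"offset":[0.001,0,0.02],"dr":[0,0,0]}
    - {"offset":[0.001,0,0.04],"dr":[0,0,0]}
    - {"offset":[0.001,0,0.055],"dr":[0,0,0]}
    - {"offset":[0.001,0,0.068],"dr":[0,0,0]}
    - {"offset":[0.001,0,0.074],"dr":[0,0,0]}
    - {"offset":[0.001,0,0.074],"dr":[0,0,0]}

```text
time_s: 13.43
position: [0.5247, 0.0473, 0.2322]
tcp_rot: [[0.999, -0.05, -0.005], [-0.05, -0.999, 0.003], [-0.005, -0.003, -1.0]]
force: [-0.2, 0.9, 1.2]
opening: 0.575
grasp_force: 0.0
```

Emit:
servo_tool:
  gripper: 1
  targets:
    - {"offset":[0,0,0],"dr":[0,0,0]}
    - {"offset":[0,0,0],"dr":[0,0,0]}
    - {"offset":[0,0,0],"dr":[0,0,0]}
    - {"offset":[0,0,0],"dr":[0,0,0]}
    - {"offset":[0,0,0],"dr":[0,0,0]}
    - {"offset":[0,0,0],"dr":[0,0,0]}

```text
time_s: 13.93
position: [0.5269, 0.0456, 0.2341]
tcp_rot: [[0.999, -0.052, -0.0], [-0.052, -0.999, 0.002], [-0.0, -0.002, -1.0]]
force: [-0.5, 0.1, 2.0]
opening: 0.222
grasp_force: 30.0
```

The knob is gripped (opening 19 mm). I'll loosen to a cage and swing.

Emit:
servo_tool:
  gripper: 0.36
  targets:
    - {"offset":[0,0,0],"dr":[0,0,0]}
    - {"offset":[0,0,0],"dr":[0,0,0]}
    - {"offset":[0.0002,0.01,0],"dr":[0,0,-4.5]}
    - {"offset":[0.0014,0.0205,0],"dr":[0,0,-9]}
    - {"offset":[0.0033,0.0307,0],"dr":[0,0,-13.5]}
    - {"offset":[0.006,0.0405,0],"dr":[0,0,-18]}
    - {"offset":[0.0095,0.0502,0],"dr":[0,0,-22.5]}
    - {"offset":[0.0137,0.0597,0],"dr":[0,0,-27]}
    - {"offset":[0.0187,0.0687,0],"dr":[0,0,-31.5]}
    - {"offset":[0.0243,0.0772,0],"dr":[0,0,-36]}
    - {"offset":[0.0306,0.0853,0],"dr":[0,0,-40.5]}
    - {"offset":[0.0375,0.093,0],"dr":[0,0,-45]}
    - {"offset":[0.045,0.1,0],"dr":[0,0,-49.5]}
    - {"offset":[0.053,0.1065,0],"dr":[0,0,-54]}
    - {"offset":[0.0615,0.1122,0],"dr":[0,0,-58.5]}
    - {"offset":[0.0704,0.1174,0],"dr":[0,0,-63]}
    - {"offset":[0.0797,0.1217,0],"dr":[0,0,-67.5]}
    - {"offset":[0.0893,0.1254,0],"dr":[0,0,-72]}
    - {"offset":[0.0893,0.1254,0],"dr":[0,0,-72]}

```text
time_s: 15.52
position: [0.6108, -0.0852, 0.233]
tcp_rot: [[0.358, 0.934, 0.0], [0.934, -0.358, 0.002], [0.002, -0.0, -1.0]]
force: [-0.1, -0.1, -0.5]
opening: 0.318
grasp_force: 0.0
```

Emit:
servo_tool:
  gripper: -0.15
  targets:
    - {"offset":[0,0,0],"dr":[0,0,0]}
    - {"offset":[0,0,0],"dr":[0,0,0]}
    - {"offset":[0,0,-0.02],"dr":[0,0,0]}
    - {"offset":[0,0,-0.04],"dr":[0,0,0]}
    - {"offset":[0,0,-0.06],"dr":[0,0,0]}
    - {"offset":[0,0,-0.08],"dr":[0,0,0]}
    - {"offset":[0,0,-0.08],"dr":[0,0,0]}

```text
time_s: 16.1
position: [0.6113, -0.0848, 0.318]
tcp_rot: [[0.359, 0.933, 0.007], [0.933, -0.359, -0.0], [0.002, 0.007, -1.0]]
force: [0.2, -1.0, 1.7]
opening: 0.569
grasp_force: 0.0
```

```bash
python3 - <<'E'
from h import *
plan((.4225,.2166,.34,7),(.4225,.2166,.15,7),(.4225,.2166,.05,7))
S=viewer.capture("side"); m=cv2.inRange(cv2.cvtColor(S["color"],cv2.COLOR_RGB2HSV),(0,160,120),(8,255,255)); 
n,l,st,ce=cv2.connectedComponentsWithStats(m); print([(ce[i].round(),st[i,4]) for i in range(1,n) if st[i,4]>25])
print("exp knob",pix(S,[.61,-.083,.275]),pix(S,[.526,.046,.275]))
E
```

```text
tip [ 0.6113 -0.0848  0.35  ] t 16.1 op 0.569
(0.4225, 0.2166, 0.34, 7) offset [0.2135, -0.2844, 0.0085] dr [0.29, -0.34, 61.96]
(0.4225, 0.2166, 0.15, 7) offset [0.213, -0.2858, 0.1985] dr [0.29, -0.34, 61.96]
(0.4225, 0.2166, 0.05, 7) offset [0.2128, -0.2865, 0.2985] dr [0.29, -0.34, 61.96]
[]
exp knob [386.57219077 202.56662519] [324.35908567 205.04991541]
```

Emit:
servo_tool:
  gripper: -1
  targets:
    - {"offset":[0.01,-0.015,0.0],"dr":[0,0,3]}
    - {"offset":[0.027,-0.036,0.0],"dr":[0,0,8]}
    - {"offset":[0.045,-0.06,0.0],"dr":[0,0,13]}
    - {"offset":[0.063,-0.085,0.0],"dr":[0,0,18]}
    - {"offset":[0.081,-0.11,0.0],"dr":[0,0,23]}
    - {"offset":[0.099,-0.134,0.0],"dr":[0,0,28]}
    - {"offset":[0.117,-0.158,0.0],"dr":[0,0,33]}
    - {"offset":[0.135,-0.182,0.0],"dr":[0,0,38]}
    - {"offset":[0.153,-0.207,0.0],"dr":[0,0,43]}
    - {"offset":[0.171,-0.231,0.0],"dr":[0,0,48]}
    - {"offset":[0.187,-0.251,0.02],"dr":[0,0,53]}
    - {"offset":[0.2,-0.268,0.04],"dr":[0,0,58]}
    - {"offset":[0.208,-0.279,0.07],"dr":[0,0,62]}
    - {"offset":[0.212,-0.284,0.1],"dr":[0.3,-0.3,62]}
    - {"offset":[0.213,-0.285,0.13],"dr":[0.3,-0.3,62]}
    - {"offset":[0.213,-0.2855,0.16],"dr":[0.3,-0.3,62]}
    - {"offset":[0.213,-0.286,0.195],"dr":[0.3,-0.3,62]}
    - {"offset":[0.213,-0.286,0.195],"dr":[0.3,-0.3,62]}
    - {"offset":[0.213,-0.286,0.195],"dr":[0.3,-0.3,62]}

```text
time_s: 17.73
position: [0.4157, 0.2168, 0.1174]
tcp_rot: [[0.992, 0.122, -0.015], [0.122, -0.993, 0.002], [-0.015, -0.003, -1.0]]
force: [-0.3, 0.5, 0.7]
opening: 1.001
grasp_force: 0.0
```

```bash
python3 - <<'E'
from h import *
plan((.4225,.2166,.0055,7))
T=viewer.capture("top"); S=viewer.capture("side")
a=cv2.resize(T["color"][150:245,270:370,::-1],None,fx=4,fy=4,interpolation=cv2.INTER_CUBIC)
b=cv2.resize(S["color"][170:290,310:410,::-1],None,fx=4,fy=4,interpolation=cv2.INTER_CUBIC)
a=cv2.copyMakeBorder(a,0,b.shape[0]-a.shape[0],0,0,0)
cv2.imwrite("pics/pad2.png",np.hstack([a,b]))
for n,c,r in(("top",T,(slice(150,245),slice(280,345))),("side",S,(slice(190,300),slice(270,400)))):
    m=np.zeros(c["color"].shape[:2],np.uint8); m[r]=cv2.inRange(cv2.cvtColor(c["color"],cv2.COLOR_RGB2HSV),(100,150,80),(125,255,255))[r]
    cs,_=cv2.findContours(m,0,1); k=max(cs,key=cv2.contourArea); bx=cv2.boxPoints(cv2.minAreaRect(k))
    q=cv2.approxPolyDP(k,4,True).reshape(-1,2); W=np.array([world(c,p,.014)[:2] for p in q]); print(n,q.tolist(),W.round(4).tolist())
E
```

```text
tip [0.4157 0.2168 0.1494] t 17.7333 op 1.001
(0.4225, 0.2166, 0.0055, 7) offset [0.0089, 0.0015, 0.1437] dr [-0.19, 0.83, -0.0]
top [[302, 193], [298, 221], [316, 224], [319, 195]] [[0.5702, 0.0762], [0.4889, 0.0918], [0.4792, 0.0412], [0.5633, 0.0273]]
side [[312, 229], [294, 249], [308, 260], [326, 239]] [[0.5751, 0.073], [0.49, 0.0894], [0.4804, 0.0379], [0.5671, 0.0219]]
```

View pics/pad2.png

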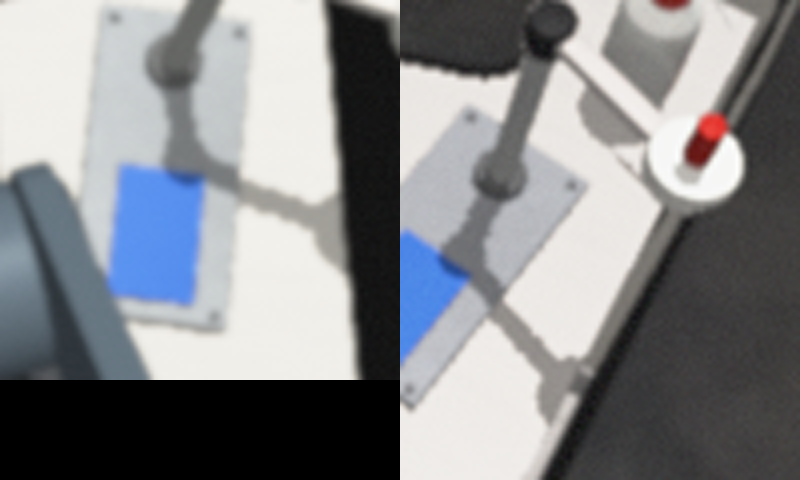

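```bash
python3 - <<'E'
from h import *
T=viewer.capture("top");S=viewer.capture("side")
yaw=lambda a,b:round(np.degrees(np.arctan2(a[1]-b[1],a[0]-b[0])),2)
f=lambda u,v,z:world(T,((u+.5)/4+269.5,(v+.5)/4+149.5),z)[:2]
tr,br,tl=f(239,33,.01),f(214,317,.01),f(112,17,.01); print("screws",yaw(tr,br),np.linalg.norm(tr-br),yaw(tl,tr)-90, np.linalg.norm(tr-tl))
a,b,c,d=f(119,165,.014),f(205,177,.014),f(194,305,.014),f(108,291,.014); print("pad",yaw(a,d),yaw(b,c),np.linalg.norm(a-d),np.linalg.norm(b-c),(a+b+c+d)/4)
for n,c,(x,y,w,h) in(("top",T,(285,185,45,50)),("side",S,(280,215,60,60))):
    k=8; im=cv2.resize(c["color"][y:y+h,x:x+w],None,fx=k,fy=k,interpolation=cv2.INTER_CUBIC).astype(int)
    m=((im[...,2]-im[...,0])>70).astype(np.uint8); cs,_=cv2.findContours(m,0,1); q=max(cs,key=cv2.contourArea).reshape(-1,2)
    W=np.array([world(c,(p+.5)/k+[x-.5,y-.5],.014)[:2] for p in q]); (cx,cy),sz,an=cv2.minAreaRect((W*1e3).astype(np.float32)); print(n,cx,cy,sz,an)
# pillar base & hinge
E
```

```text
screws -8.81 0.21398011914917814 -8.790000000000006 0.09510388311396936
pad -7.73 -8.49 0.09253403520082665 0.09374612570807032 [0.52548386 0.05913392]
top 525.8311157226562 59.811607360839844 (62.97346115112305, 96.60447692871094) 80.86713409423828
side 528.862548828125 56.639007568359375 (62.617652893066406, 96.73579406738281) 81.26319122314453
```

Emit:
servo_tool:
  targets:
    - {"offset":[0.003,0.0005,0.03],"dr":[0,0.3,0]}
    - {"offset":[0.006,0.001,0.06],"dr":[0,0.6,0]}
    - {"offset":[0.009,0.0015,0.09],"dr":[0,0.8,0]}
    - {"offset":[0.009,0.0015,0.115],"dr":[0,0.8,0]}
    - {"offset":[0.009,0.0015,0.13],"dr":[0,0.8,0]}
    - {"offset":[0.009,0.0015,0.14],"dr":[0,0.8,0]}
    - {"offset":[0.009,0.0015,0.1435],"dr":[0,0.8,0]}
    - {"offset":[0.009,0.0015,0.1435],"dr":[0,0.8,0]}

```text
time_s: 18.6
position: [0.4272, 0.2176, -0.024]
tcp_rot: [[0.993, 0.122, 0.007], [0.122, -0.993, 0.005], [0.008, -0.004, -1.0]]
force: [-0.2, 0.7, 0.1]
opening: 0.998
grasp_force: 0.0
```

Emit:
servo_tool:
  gripper: 1
  targets:
    - {"offset":[0,0,0],"dr":[0,0,0]}
    - {"offset":[0,0,0],"dr":[0,0,0]}
    - {"offset":[0,0,0],"dr":[0,0,0]}
    - {"offset":[0,0,0],"dr":[0,0,0]}
    - {"offset":[0,0,0],"dr":[0,0,0]}
    - {"offset":[0,0,0],"dr":[0,0,0]}

```text
time_s: 19.1
position: [0.4266, 0.2175, -0.0241]
tcp_rot: [[0.993, 0.122, 0.006], [0.122, -0.993, 0.005], [0.007, -0.004, -1.0]]
force: [-0.3, 0.7, -1.2]
opening: 0.631
grasp_force: 0.0
```

```bash
python3 - <<'E'
from h import *
plan((.427,.217,.10,-8.9),(.5273,.0582,.10,-8.9),(.5273,.0582,.0175,-8.9))
print(bot.read_state()["tcp_rot"])
E
```

```text
tip [0.4266 0.2175 0.0079] t 19.1 op 0.631
(0.427, 0.217, 0.1, -8.9) offset [0.001, 0.0002, -0.0921] dr [-0.3, -0.36, 15.91]
(0.5273, 0.0582, 0.1, -8.9) offset [0.0812, 0.17, -0.0922] dr [-0.3, -0.36, 15.91]
(0.5273, 0.0582, 0.0175, -8.9) offset [0.0806, 0.1704, -0.0098] dr [-0.3, -0.36, 15.91]
[[ 0.99250257  0.12205454  0.00642881]
 [ 0.12202287 -0.99251414  0.00510929]
 [ 0.0070043  -0.00428652 -0.99996628]]
```

Emit:
servo_tool:
  targets:
    - {"offset":[-0.003,0.001,0.001],"dr":[-0.3,-0.4,0]}
    - {"offset":[-0.003,0.001,0.002],"dr":[-0.3,-0.4,0]}
    - {"offset":[-0.003,0.001,0.002],"dr":[-0.3,-0.4,0]}
    - {"offset":[-0.003,0.001,0.002],"dr":[-0.3,-0.4,0]}
    - {"offset":[-0.003,0.001,0.002],"dr":[-0.3,-0.4,0]}

```text
time_s: 19.52
position: [0.4251, 0.2165, -0.0249]
tcp_rot: [[0.993, 0.122, 0.003], [0.122, -0.993, -0.0], [0.003, 0.001, -1.0]]
force: [-0.4, -0.7, 14.1]
opening: 0.571
grasp_force: 30.0
```

```bash
python3 - <<'E'
from h import *
s=bot.read_state(); print(s["grasp_force"],s["force"])
plan((.424,.216,.10,-8.9),(.5273,.0582,.10,-8.9),(.5273,.0582,.0185,-8.9))
E
```

```text
29.99075710773468 [-0.37599059 -0.74519008 14.06998131]
tip [0.4251 0.2165 0.0071] t 19.5167 op 0.571
(0.424, 0.216, 0.1, -8.9) offset [-0.0008, 0.0004, -0.0929] dr [0.01, -0.19, 15.89]
(0.5273, 0.0582, 0.1, -8.9) offset [0.0825, 0.1696, -0.0925] dr [0.01, -0.19, 15.89]
(0.5273, 0.0582, 0.0185, -8.9) offset [0.0822, 0.1696, -0.011] dr [0.01, -0.19, 15.89]
```

Emit:
servo_tool:
  targets:
    - {"offset":[0,0,-0.015],"dr":[0,-0.2,0]}
    - {"offset":[0,0,-0.035],"dr":[0,-0.2,2]}
    - {"offset":[0,0,-0.06],"dr":[0,-0.2,4]}
    - {"offset":[0,0.005,-0.08],"dr":[0,-0.2,6]}
    - {"offset":[0.005,0.015,-0.0925],"dr":[0,-0.2,8]}
    - {"offset":[0.015,0.033,-0.0925],"dr":[0,-0.2,10]}
    - {"offset":[0.026,0.055,-0.0925],"dr":[0,-0.2,12]}
    - {"offset":[0.038,0.08,-0.0925],"dr":[0,-0.2,14]}
    - {"offset":[0.05,0.105,-0.0925],"dr":[0,-0.2,15.9]}
    - {"offset":[0.061,0.127,-0.0925],"dr":[0,-0.2,15.9]}
    - {"offset":[0.07,0.145,-0.0925],"dr":[0,-0.2,15.9]}
    - {"offset":[0.077,0.159,-0.0925],"dr":[0,-0.2,15.9]}
    - {"offset":[0.081,0.167,-0.0925],"dr":[0,-0.2,15.9]}
    - {"offset":[0.0825,0.1696,-0.09],"dr":[0,-0.2,15.9]}
    - {"offset":[0.0825,0.1696,-0.07],"dr":[0,-0.2,15.9]}
    - {"offset":[0.0825,0.1696,-0.05],"dr":[0,-0.2,15.9]}
    - {"offset":[0.0825,0.1696,-0.05],"dr":[0,-0.2,15.9]}
    - {"offset":[0.0825,0.1696,-0.05],"dr":[0,-0.2,15.9]}

```text
time_s: 21.02
position: [0.524, 0.0589, 0.0227]
tcp_rot: [[0.988, -0.154, -0.008], [-0.154, -0.988, -0.0], [-0.008, 0.002, -1.0]]
force: [0.8, 0.9, -1.8]
opening: 0.574
grasp_force: 30.0
```

```bash
python3 - <<'E'
from h import *
s=bot.read_state(); print(s["grasp_force"],s["force"])
plan((.5273,.0582,.0195,-8.9))
E
```

```text
29.986405670642853 [ 0.79410581  0.94116452 -1.76663621]
tip [0.524  0.0589 0.0547] t 21.0167 op 0.574
(0.5273, 0.0582, 0.0195, -8.9) offset [0.0036, 0.0001, 0.0352] dr [0.1, 0.47, 0.06]
```

Emit:
servo_tool:
  targets:
    - {"offset":[0.003,0,0.01],"dr":[0,0.2,0]}
    - {"offset":[0.003,0,0.02],"dr":[0,0.2,0]}
    - {"offset":[0.003,0,0.026],"dr":[0,0.2,0]}
    - {"offset":[0.003,0,0.03],"dr":[0,0.2,0]}
    - {"offset":[0.003,0,0.03],"dr":[0,0.2,0]}
    - {"offset":[0.003,0,0.03],"dr":[0,0.2,0]}
    - {"offset":[0.003,0,0.03],"dr":[0,0.2,0]}

```text
time_s: 21.6
position: [0.5292, 0.0574, -0.0062]
tcp_rot: [[0.988, -0.155, -0.0], [-0.155, -0.988, -0.002], [0.0, 0.002, -1.0]]
force: [-0.5, 0.2, -0.2]
opening: 0.573
grasp_force: 30.0
```

```bash
python3 - <<'E'
from h import *
s=bot.read_state(); print(s["grasp_force"],s["force"],np.round(s["tcp_rot"],3)[2])
plan((.5273,.0582,.0185,-8.9))
E
```

```text
29.98639315366745 [-0.51027407  0.18102278 -0.20582374] [ 0.     0.002 -1.   ]
tip [0.5292 0.0574 0.0258] t 21.6 op 0.573
(0.5273, 0.0582, 0.0185, -8.9) offset [-0.002, -0.0005, 0.0073] dr [0.09, -0.01, 0.01]
```

Emit:
servo_tool:
  targets:
    - {"offset":[-0.001,0,0.003],"dr":[0,0,0]}
    - {"offset":[-0.001,0,0.006],"dr":[0,0,0]}
    - {"offset":[-0.001,0,0.0075],"dr":[0,0,0]}
    - {"offset":[-0.001,0,0.0075],"dr":[0,0,0]}
    - {"offset":[-0.001,0,0.0075],"dr":[0,0,0]}

```text
time_s: 22.02
position: [0.5281, 0.0575, -0.0128]
tcp_rot: [[0.988, -0.155, 0.0], [-0.155, -0.988, -0.002], [0.0, 0.002, -1.0]]
force: [-1.1, -0.4, 6.6]
opening: 0.568
grasp_force: 30.0
```

Emit:
servo_tool:
  gripper: -0.5
  targets:
    - {"offset":[0,0,0],"dr":[0,0,0]}
    - {"offset":[0,0,0],"dr":[0,0,0]}
    - {"offset":[0,0,0],"dr":[0,0,0]}
    - {"offset":[0,0,0],"dr":[0,0,0]}
    - {"offset":[0,0,-0.015],"dr":[0,0,0]}
    - {"offset":[0,0,-0.035],"dr":[0,0,0]}
    - {"offset":[0,0,-0.06],"dr":[0,0,0]}
    - {"offset":[0,0,-0.08],"dr":[0,0,0]}
    - {"offset":[0,0,-0.09],"dr":[0,0,0]}
    - {"offset":[0,0,-0.09],"dr":[0,0,0]}

```text
time_s: 22.85
position: [0.5298, 0.0576, 0.0781]
tcp_rot: [[0.988, -0.154, 0.004], [-0.154, -0.988, -0.002], [0.005, 0.001, -1.0]]
force: [0.4, 0.3, 0.4]
opening: 0.753
grasp_force: 0.0
```

```bash
python3 - <<'E'
from h import *
plan((.5417,.227,.10,1.3),(.5417,.227,.007,1.3))
E
```

```text
tip [0.5298 0.0576 0.1101] t 22.85 op 0.753
(0.5417, 0.227, 0.1, 1.3) offset [-0.0145, -0.1692, 0.0099] dr [0.1, -0.25, -10.18]
(0.5417, 0.227, 0.007, 1.3) offset [-0.0149, -0.1693, 0.1028] dr [0.1, -0.25, -10.18]
```

Emit:
servo_tool:
  gripper: -1
  targets:
    - {"offset":[-0.001,-0.015,0],"dr":[0,0,-1]}
    - {"offset":[-0.003,-0.035,0],"dr":[0,0,-2.5]}
    - {"offset":[-0.005,-0.06,0],"dr":[0,0,-4]}
    - {"offset":[-0.007,-0.085,0],"dr":[0,0,-5.5]}
    - {"offset":[-0.01,-0.11,0],"dr":[0,0,-7]}
    - {"offset":[-0.012,-0.133,0],"dr":[0,0,-8.5]}
    - {"offset":[-0.014,-0.152,0],"dr":[0,0,-10]}
    - {"offset":[-0.0145,-0.164,0.005],"dr":[0,0,-10.2]}
    - {"offset":[-0.0145,-0.169,0.015],"dr":[0,0,-10.2]}
    - {"offset":[-0.0145,-0.1693,0.03],"dr":[0,0,-10.2]}
    - {"offset":[-0.0145,-0.1693,0.05],"dr":[0,0,-10.2]}
    - {"offset":[-0.0145,-0.1693,0.07],"dr":[0,0,-10.2]}
    - {"offset":[-0.0145,-0.1693,0.085],"dr":[0,0,-10.2]}
    - {"offset":[-0.0145,-0.1693,0.095],"dr":[0,0,-10.2]}
    - {"offset":[-0.0145,-0.1693,0.1],"dr":[0,0,-10.2]}
    - {"offset":[-0.0145,-0.1693,0.1],"dr":[0,0,-10.2]}
    - {"offset":[-0.0145,-0.1693,0.1],"dr":[0,0,-10.2]}

```text
time_s: 24.27
position: [0.5399, 0.2267, -0.0243]
tcp_rot: [[1.0, 0.022, -0.001], [0.022, -1.0, -0.002], [-0.001, 0.002, -1.0]]
force: [0.5, 0.4, 0.7]
opening: 1.0
grasp_force: 0.0
```

```bash
python3 - <<'E'
from h import *
plan((.5417,.227,.007,1.3),(.5417,.227,.12,-8.9),(.5273,.0582,.12,-8.9))
c=viewer.capture("side")
def box(x,y,z,yaw):
    a=np.radians(yaw);u=np.array([np.cos(a),np.sin(a)]);v=np.array([-u[1],u[0]])
    return [np.r_[np.array([x,y])+i*.042*u+j*.025*v,z] for i,j in((1,1),(1,-1),(-1,-1),(-1,1))]
crop(c,260,190,90,75,7,"pics/stack1.png",[box(.5273,.0582,.040,-8.9)])
E
```

```text
tip [0.5399 0.2267 0.0077] t 24.2667 op 1.0
(0.5417, 0.227, 0.007, 1.3) offset [0.0018, -0.0003, 0.0007] dr [0.1, 0.05, -0.02]
(0.5417, 0.227, 0.12, -8.9) offset [0.0017, -0.0001, -0.1123] dr [0.1, 0.04, 10.18]
(0.5273, 0.0582, 0.12, -8.9) offset [-0.0165, 0.1684, -0.112] dr [0.1, 0.04, 10.18]
```

View pics/stack1.png

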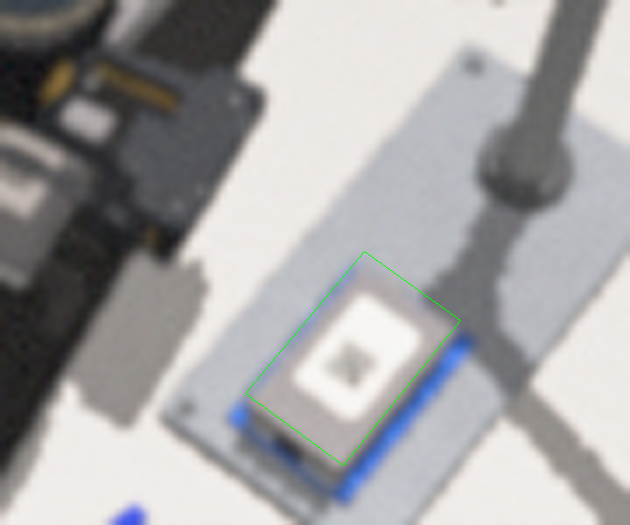

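Case C sits square on the pad, with its label centre at (355,355) against a predicted (354,358). Gripping B next.

Emit:
servo_tool:
  gripper: 1
  targets:
    - {"offset":[0.001,0,0.001],"dr":[0,0,0]}
    - {"offset":[0.001,0,0.001],"dr":[0,0,0]}
    - {"offset":[0.001,0,0.001],"dr":[0,0,0]}
    - {"offset":[0.001,0,0.001],"dr":[0,0,0]}
    - {"offset":[0.001,0,0.001],"dr":[0,0,0]}
    - {"offset":[0.001,0,0.001],"dr":[0,0,0]}
    - {"offset":[0.001,0,0.001],"dr":[0,0,0]}
    - {"offset":[0.001,0,0.001],"dr":[0,0,0]}
    - {"offset":[0.001,0,0.001],"dr":[0,0,0]}
    - {"offset":[0.001,0,0.001],"dr":[0,0,0]}

```text
time_s: 25.15
position: [0.5409, 0.2271, -0.0249]
tcp_rot: [[1.0, 0.023, -0.0], [0.023, -1.0, -0.001], [-0.0, 0.001, -1.0]]
force: [-0.1, 0.4, 1.7]
opening: 0.574
grasp_force: 30.0
```

Emit:
servo_tool:
  targets:
    - {"offset":[0,0,-0.015],"dr":[0,0,0]}
    - {"offset":[0,0,-0.035],"dr":[0,0,1]}
    - {"offset":[0,0,-0.06],"dr":[0,0,2]}
    - {"offset":[0,0.005,-0.085],"dr":[0,0,3]}
    - {"offset":[-0.001,0.015,-0.105],"dr":[0,0,4]}
    - {"offset":[-0.003,0.03,-0.112],"dr":[0,0,5]}
    - {"offset":[-0.005,0.05,-0.112],"dr":[0,0,6]}
    - {"offset":[-0.007,0.072,-0.112],"dr":[0,0,7]}
    - {"offset":[-0.009,0.095,-0.112],"dr":[0,0,8]}
    - {"offset":[-0.011,0.117,-0.112],"dr":[0,0,9]}
    - {"offset":[-0.013,0.137,-0.112],"dr":[0,0,10.2]}
    - {"offset":[-0.015,0.153,-0.112],"dr":[0,0,10.2]}
    - {"offset":[-0.016,0.164,-0.112],"dr":[0,0,10.2]}
    - {"offset":[-0.0165,0.1685,-0.107],"dr":[0,0,10.2]}
    - {"offset":[-0.0165,0.1685,-0.09],"dr":[0,0,10.2]}
    - {"offset":[-0.0165,0.1685,-0.075],"dr":[0,0,10.2]}
    - {"offset":[-0.0165,0.1685,-0.065],"dr":[0,0,10.2]}
    - {"offset":[-0.0165,0.1685,-0.06],"dr":[0,0,10.2]}
    - {"offset":[-0.0165,0.1685,-0.06],"dr":[0,0,10.2]}
    - {"offset":[-0.0165,0.1685,-0.06],"dr":[0,0,10.2]}

```text
time_s: 26.82
position: [0.5282, 0.0587, 0.035]
tcp_rot: [[0.988, -0.154, -0.001], [-0.154, -0.988, -0.001], [-0.001, 0.002, -1.0]]
force: [0.0, -0.2, -1.5]
opening: 0.573
grasp_force: 30.0
```

```bash
python3 - <<'E'
from h import *
s=bot.read_state(); print(s["grasp_force"],s["force"],np.round(s["tcp_rot"],3)[2])
plan((.528,.0578,.0455,-8.9))
E
```

```text
29.997985661029816 [ 0.02594535 -0.15370941 -1.48449021] [-0.001  0.002 -1.   ]
tip [0.5282 0.0587 0.067 ] t 26.8167 op 0.573
(0.528, 0.0578, 0.0455, -8.9) offset [-0.0001, 0.0009, 0.0215] dr [0.09, 0.03, 0.04]
```

Emit:
servo_tool:
  targets:
    - {"offset":[0,0.001,0.008],"dr":[0,0,0]}
    - {"offset":[0,0.001,0.014],"dr":[0,0,0]}
    - {"offset":[0,0.001,0.018],"dr":[0,0,0]}
    - {"offset":[0,0.001,0.021],"dr":[0,0,0]}
    - {"offset":[0,0.001,0.022],"dr":[0,0,0]}
    - {"offset":[0,0.001,0.022],"dr":[0,0,0]}
    - {"offset":[0,0.001,0.022],"dr":[0,0,0]}

```text
time_s: 27.4
position: [0.5282, 0.0573, 0.0132]
tcp_rot: [[0.988, -0.155, -0.0], [-0.155, -0.988, -0.002], [0.0, 0.002, -1.0]]
force: [-0.3, 0.3, -1.0]
opening: 0.574
grasp_force: 30.0
```

Emit:
servo_tool:
  targets:
    - {"offset":[0,0,0.001],"dr":[0,0,0]}
    - {"offset":[0,0,0.0015],"dr":[0,0,0]}
    - {"offset":[0,0,0.0015],"dr":[0,0,0]}

```text
time_s: 27.65
position: [0.5284, 0.0573, 0.013]
tcp_rot: [[0.988, -0.154, 0.0], [-0.154, -0.988, -0.002], [0.001, 0.002, -1.0]]
force: [-1.6, 0.0, 8.5]
opening: 0.571
grasp_force: 30.0
```

Emit:
servo_tool:
  gripper: -0.5
  targets:
    - {"offset":[0,0,0],"dr":[0,0,0]}
    - {"offset":[0,0,0],"dr":[0,0,0]}
    - {"offset":[0,0,0],"dr":[0,0,0]}
    - {"offset":[0,0,0],"dr":[0,0,0]}
    - {"offset":[0,0,-0.015],"dr":[0,0,0]}
    - {"offset":[0,0,-0.035],"dr":[0,0,0]}
    - {"offset":[0,0,-0.055],"dr":[0,0,0]}
    - {"offset":[0,0,-0.07],"dr":[0,0,0]}
    - {"offset":[0,0,-0.07],"dr":[0,0,0]}

```text
time_s: 28.4
position: [0.5304, 0.0573, 0.0842]
tcp_rot: [[0.988, -0.154, 0.005], [-0.154, -0.988, -0.002], [0.006, 0.001, -1.0]]
force: [0.6, -0.0, 0.1]
opening: 0.75
grasp_force: 0.0
```

```bash
python3 - <<'E'
from h import *
# D label (.4231,.3318,176.5)
plan((.4246,.3302,.11,-3.3),(.4246,.3302,.007,-3.3))
E
```

```text
tip [0.5304 0.0573 0.1162] t 28.4 op 0.75
(0.4246, 0.3302, 0.11, -3.3) offset [-0.1467, -0.2533, 0.0051] dr [0.09, -0.33, -5.58]
(0.4246, 0.3302, 0.007, -3.3) offset [-0.1473, -0.2534, 0.1081] dr [0.09, -0.33, -5.58]
```

Emit:
servo_tool:
  gripper: -1
  targets:
    - {"offset":[-0.007,-0.012,0],"dr":[0,0,0]}
    - {"offset":[-0.02,-0.034,0],"dr":[0,0,-1]}
    - {"offset":[-0.035,-0.06,0],"dr":[0,0,-2]}
    - {"offset":[-0.05,-0.086,0],"dr":[0,0,-3]}
    - {"offset":[-0.065,-0.112,0],"dr":[0,0,-4]}
    - {"offset":[-0.08,-0.138,0],"dr":[0,0,-5]}
    - {"offset":[-0.095,-0.164,0],"dr":[0,0,-5.6]}
    - {"offset":[-0.11,-0.19,0],"dr":[0,0,-5.6]}
    - {"offset":[-0.125,-0.215,0],"dr":[0,0,-5.6]}
    - {"offset":[-0.137,-0.236,0],"dr":[0,0,-5.6]}
    - {"offset":[-0.144,-0.248,0.005],"dr":[0,0,-5.6]}
    - {"offset":[-0.147,-0.2534,0.02],"dr":[0,0,-5.6]}
    - {"offset":[-0.147,-0.2534,0.04],"dr":[0,0,-5.6]}
    - {"offset":[-0.147,-0.2534,0.06],"dr":[0,0,-5.6]}
    - {"offset":[-0.147,-0.2534,0.08],"dr":[0,0,-5.6]}
    - {"offset":[-0.147,-0.2534,0.095],"dr":[0,0,-5.6]}
    - {"offset":[-0.147,-0.2534,0.103],"dr":[0,0,-5.6]}
    - {"offset":[-0.147,-0.2534,0.106],"dr":[0,0,-5.6]}
    - {"offset":[-0.147,-0.2534,0.106],"dr":[0,0,-5.6]}
    - {"offset":[-0.147,-0.2534,0.106],"dr":[0,0,-5.6]}

```text
time_s: 30.07
position: [0.4218, 0.3305, -0.0246]
tcp_rot: [[0.998, -0.057, -0.0], [-0.057, -0.998, -0.001], [-0.0, 0.001, -1.0]]
force: [-0.0, -0.0, -0.1]
opening: 0.999
grasp_force: 0.0
```

```bash
cat >> h.py <<'E'
def label(c,X,z,tol=.02):
    # centre of the white label near X (world xy) on a lid at height z, from an 8x enlarged patch
    u,v=pix(c,[X[0],X[1],z]); x,y,k=int(u)-14,int(v)-14,8
    g=cv2.resize(c["color"][y:y+28,x:x+28],None,fx=k,fy=k,interpolation=cv2.INTER_CUBIC).min(2)
    m=cv2.morphologyEx((g>215).astype(np.uint8),cv2.MORPH_CLOSE,np.ones((21,21),np.uint8))
    n,l,st,ce=cv2.connectedComponentsWithStats(m); i=l[int((v-y+.5)*k),int((u-x+.5)*k)]
    cs,_=cv2.findContours((l==i).astype(np.uint8),0,1); q=max(cs,key=cv2.contourArea).reshape(-1,2)
    W=np.array([world(c,(p+.5)/k+[x-.5,y-.5],z)[:2] for p in q]); r=cv2.minAreaRect((W*1e3).astype(np.float32)); return np.round(r[0],1),np.round(r[1],1),round(r[2],1)
E
python3 - <<'E'
from h import *
plan((.4246,.3302,.007,-3.3),(.43,.31,.13,-8.9),(.528,.0578,.13,-8.9),(.528,.0578,.09,-8.9))
S=viewer.capture("side");T=viewer.capture("top")
for n,c in(("S",S),("T",T)):
  for nm,X,z in(("stack",(.5275,.058),.066),("A",(.64,.243),.028),("E",(.541,.441),.028),("O",(.53,.328),.028)):
    try: print(n,nm,label(c,X,z))
    except Exception as e: print(n,nm,e)
E
```

```text
tip [0.4218 0.3305 0.0074] t 30.0667 op 0.999
(0.4246, 0.3302, 0.007, -3.3) offset [0.0028, 0.0002, 0.0004] dr [0.09, 0.02, 0.01]
(0.43, 0.31, 0.13, -8.9) offset [0.0093, 0.0202, -0.1226] dr [0.09, 0.02, 5.61]
(0.528, 0.0578, 0.13, -8.9) offset [0.1216, 0.2664, -0.1223] dr [0.09, 0.02, 5.61]
(0.528, 0.0578, 0.09, -8.9) offset [0.1216, 0.2663, -0.0823] dr [0.09, 0.02, 5.61]
S stack (array([531.2,  61.1]), array([91.2, 81.6]), 28.0)
S A (array([641.4, 247.6]), array([102.5,  89.8]), 30.4)
S E (array([542. , 445.4]), array([107.4,  90.2]), 33.0)
S O (array([531.9, 334. ]), array([99.8, 88.2]), 31.2)
T stack (array([527.1,  58.5]), array([34.5, 52.6]), 81.0)
T A (array([643.9, 247.3]), array([81.7, 84.6]), 88.8)
T E (array([544.3, 437.2]), array([83.5, 66.9]), 1.3)
T O (array([533.4, 330.5]), array([79.4, 81.7]), 89.9)
```

Emit:
servo_tool:
  gripper: 1
  targets:
    - {"offset":[0.002,0,0],"dr":[0,0,0]}
    - {"offset":[0.002,0,0],"dr":[0,0,0]}
    - {"offset":[0.002,0,0],"dr":[0,0,0]}
    - {"offset":[0.002,0,0],"dr":[0,0,0]}
    - {"offset":[0.002,0,0],"dr":[0,0,0]}
    - {"offset":[0.002,0,0],"dr":[0,0,0]}
    - {"offset":[0.002,0,0],"dr":[0,0,0]}
    - {"offset":[0.002,0,0],"dr":[0,0,0]}
    - {"offset":[0.002,0,0],"dr":[0,0,0]}
    - {"offset":[0.002,0,0],"dr":[0,0,0]}

```text
time_s: 31.0
position: [0.424, 0.3302, -0.0246]
tcp_rot: [[0.998, -0.057, -0.0], [-0.057, -0.998, -0.002], [-0.0, 0.002, -1.0]]
force: [-0.6, 0.9, 0.5]
opening: 0.576
grasp_force: 30.0
```

Emit:
servo_tool:
  targets:
    - {"offset":[0,0,-0.02],"dr":[0,0,0]}
    - {"offset":[0,0,-0.045],"dr":[0,0,1]}
    - {"offset":[0.003,0.006,-0.075],"dr":[0,0,2]}
    - {"offset":[0.009,0.02,-0.1],"dr":[0,0,3]}
    - {"offset":[0.018,0.04,-0.117],"dr":[0,0,4]}
    - {"offset":[0.029,0.065,-0.122],"dr":[0,0,5]}
    - {"offset":[0.041,0.091,-0.122],"dr":[0,0,5.6]}
    - {"offset":[0.053,0.117,-0.122],"dr":[0,0,5.6]}
    - {"offset":[0.065,0.143,-0.122],"dr":[0,0,5.6]}
    - {"offset":[0.077,0.169,-0.122],"dr":[0,0,5.6]}
    - {"offset":[0.088,0.194,-0.122],"dr":[0,0,5.6]}
    - {"offset":[0.098,0.217,-0.122],"dr":[0,0,5.6]}
    - {"offset":[0.107,0.238,-0.122],"dr":[0,0,5.6]}
    - {"offset":[0.114,0.254,-0.12],"dr":[0,0,5.6]}
    - {"offset":[0.118,0.263,-0.112],"dr":[0,0,5.6]}
    - {"offset":[0.1195,0.2663,-0.1],"dr":[0,0,5.6]}
    - {"offset":[0.1195,0.2663,-0.088],"dr":[0,0,5.6]}
    - {"offset":[0.1195,0.2663,-0.084],"dr":[0,0,5.6]}
    - {"offset":[0.1195,0.2663,-0.084],"dr":[0,0,5.6]}
    - {"offset":[0.1195,0.2663,-0.084],"dr":[0,0,5.6]}

```text
time_s: 32.67
position: [0.5274, 0.0582, 0.0592]
tcp_rot: [[0.988, -0.154, -0.002], [-0.154, -0.988, -0.001], [-0.002, 0.002, -1.0]]
force: [0.7, -0.4, -2.1]
opening: 0.572
grasp_force: 30.0
```

```bash
python3 - <<'E'
from h import *
s=bot.read_state(); print(s["grasp_force"],s["force"],np.round(s["tcp_rot"],3)[2])
plan((.528,.0578,.0709,-8.9))
E
```

```text
29.99554216861725 [ 0.69850504 -0.35104754 -2.138911  ] [-0.002  0.002 -1.   ]
tip [0.5274 0.0582 0.0912] t 32.6667 op 0.572
(0.528, 0.0578, 0.0709, -8.9) offset [0.0007, 0.0002, 0.0203] dr [0.09, 0.1, 0.04]
```

Emit:
servo_tool:
  targets:
    - {"offset":[0.0005,0,0.008],"dr":[0,0,0]}
    - {"offset":[0.0005,0,0.014],"dr":[0,0,0]}
    - {"offset":[0.0005,0,0.018],"dr":[0,0,0]}
    - {"offset":[0.0005,0,0.0205],"dr":[0,0,0]}
    - {"offset":[0.0005,0,0.0215],"dr":[0,0,0]}
    - {"offset":[0.0005,0,0.0215],"dr":[0,0,0]}
    - {"offset":[0.0005,0,0.0215],"dr":[0,0,0]}

```text
time_s: 33.25
position: [0.5281, 0.0578, 0.0393]
tcp_rot: [[0.988, -0.154, -0.001], [-0.154, -0.988, -0.001], [-0.001, 0.002, -1.0]]
force: [-2.9, 0.9, 8.6]
opening: 0.574
grasp_force: 30.0
```

Emit:
servo_tool:
  gripper: -0.5
  targets:
    - {"offset":[0,0,0],"dr":[0,0,0]}
    - {"offset":[0,0,0],"dr":[0,0,0]}
    - {"offset":[0,0,0],"dr":[0,0,0]}
    - {"offset":[0,0,0],"dr":[0,0,0]}
    - {"offset":[0,0,-0.015],"dr":[0,0,0]}
    - {"offset":[0,0,-0.035],"dr":[0,0,0]}
    - {"offset":[0,0,-0.055],"dr":[0,0,0]}
    - {"offset":[0,0,-0.06],"dr":[0,0,0]}
    - {"offset":[0,0,-0.06],"dr":[0,0,0]}

```text
time_s: 34.0
position: [0.5299, 0.0575, 0.0994]
tcp_rot: [[0.988, -0.154, 0.003], [-0.154, -0.988, -0.002], [0.003, 0.001, -1.0]]
force: [0.1, 0.3, -0.6]
opening: 0.749
grasp_force: 0.0
```

```bash
sed -i 's/i=l\[int((v-y+.5)\*k),int((u-x+.5)\*k)\]/i=1+int(np.argmax(-np.hypot(*(ce[1:]-[(u-x+.5)*k,(v-y+.5)*k]).T)-1e3*(st[1:,4]<2000)))/; s/g>215/g>thr/; s/tol=.02/thr=215/' h.py; python3 - <<'E'
from h import *
plan((.543,.4405,.13,1.7),(.543,.4405,.007,1.7))
S=viewer.capture("side");T=viewer.capture("top")
for n,c in(("S",S),("T",T)):
  for nm,X,z in(("stack",(.5275,.058),.092),("A",(.64,.243),.028),("E",(.541,.441),.028),("O",(.53,.328),.028)):
    for th in(215,232):
     try: print(n,nm,th,label(c,X,z,th))
     except Exception as e: print(n,nm,e)
E
```

```text
tip [0.5299 0.0575 0.1314] t 34.0 op 0.749
(0.543, 0.4405, 0.13, 1.7) offset [-0.0462, -0.3804, 0.0007] dr [0.1, -0.19, -10.59]
(0.543, 0.4405, 0.007, 1.7) offset [-0.0466, -0.3806, 0.1237] dr [0.1, -0.19, -10.59]
S stack 215 (array([530.3,  56.2]), array([32.7, 46.1]), 82.3)
S stack 232 (array([537.6,  55.1]), array([30.2, 30.1]), 81.0)
S A 215 (array([641.5, 241.9]), array([32.7, 40.5]), 82.6)
S A 232 (array([641.5, 241.9]), array([29.6, 38. ]), 80.6)
S E attempt to get argmax of an empty sequence
S E attempt to get argmax of an empty sequence
S O 215 (array([532.2, 326.6]), array([29.8, 48. ]), 87.9)
S O 232 (array([532.1, 326.6]), array([28.4, 46.5]), 88.0)
T stack 215 (array([533.9,  66.6]), array([9. , 3.2]), 82.9)
T stack 232 (array([533.7,  65.3]), array([0.3, 0.3]), 88.8)
T A 215 (array([643.2, 243.2]), array([36.6, 54.6]), 82.9)
T A 232 (array([643.1, 243.3]), array([33. , 50.8]), 82.8)
T E 215 (array([541.1, 442.4]), array([35.2, 53.6]), 88.0)
T E 232 (array([541.1, 442.4]), array([32.2, 49.8]), 88.5)
T O 215 (array([529.4, 328.5]), array([31.8, 49.5]), 88.7)
T O 232 (array([529.2, 328.6]), array([29.5, 47. ]), 88.8)
```

Emit:
servo_tool:
  gripper: -1
  targets:
    - {"offset":[-0.002,-0.015,0],"dr":[0,0,0]}
    - {"offset":[-0.005,-0.04,0],"dr":[0,0,-1]}
    - {"offset":[-0.009,-0.07,0],"dr":[0,0,-2]}
    - {"offset":[-0.0125,-0.1,0],"dr":[0,0,-3]}
    - {"offset":[-0.016,-0.13,0],"dr":[0,0,-4]}
    - {"offset":[-0.02,-0.16,0],"dr":[0,0,-5]}
    - {"offset":[-0.0235,-0.19,0],"dr":[0,0,-6]}
    - {"offset":[-0.027,-0.22,0],"dr":[0,0,-7.2]}
    - {"offset":[-0.031,-0.25,0],"dr":[0,0,-7.2]}
    - {"offset":[-0.0345,-0.28,0],"dr":[0,0,-7.2]}
    - {"offset":[-0.038,-0.31,0.005],"dr":[0,0,-7.2]}
    - {"offset":[-0.0415,-0.338,0.015],"dr":[0,0,-7.2]}
    - {"offset":[-0.044,-0.36,0.03],"dr":[0,0,-7.2]}
    - {"offset":[-0.046,-0.375,0.045],"dr":[0,0,-7.2]}
    - {"offset":[-0.0466,-0.381,0.06],"dr":[0,0,-7.2]}
    - {"offset":[-0.0466,-0.381,0.08],"dr":[0,0,-7.2]}
    - {"offset":[-0.0466,-0.381,0.08],"dr":[0,0,-7.2]}
    - {"offset":[-0.0466,-0.381,0.08],"dr":[0,0,-7.2]}

```text
time_s: 35.6
position: [0.5394, 0.4393, 0.0147]
tcp_rot: [[1.0, -0.03, -0.006], [-0.03, -1.0, -0.005], [-0.006, 0.005, -1.0]]
force: [0.3, -0.2, -0.2]
opening: 0.998
grasp_force: 0.0
```

```bash
python3 - <<'E'
from h import *
plan((.5426,.4408,.007,-1.7))
E
```

```text
tip [0.5394 0.4393 0.0467] t 35.6 op 0.998
(0.5426, 0.4408, 0.007, -1.7) offset [0.0034, -0.0018, 0.0397] dr [0.29, 0.32, -0.01]
```

Emit:
servo_tool:
  targets:
    - {"offset":[0.002,-0.001,0.012],"dr":[0.1,0.1,0]}
    - {"offset":[0.003,-0.0015,0.024],"dr":[0.2,0.2,0]}
    - {"offset":[0.003,-0.0015,0.033],"dr":[0.2,0.2,0]}
    - {"offset":[0.003,-0.0015,0.038],"dr":[0.2,0.2,0]}
    - {"offset":[0.003,-0.0015,0.039],"dr":[0.2,0.2,0]}
    - {"offset":[0.003,-0.0015,0.039],"dr":[0.2,0.2,0]}
    - {"offset":[0.003,-0.0015,0.039],"dr":[0.2,0.2,0]}

```text
time_s: 36.18
position: [0.5447, 0.4426, -0.0211]
tcp_rot: [[1.0, -0.03, 0.004], [-0.03, -1.0, 0.002], [0.004, -0.002, -1.0]]
force: [-0.7, -0.0, 0.3]
opening: 1.002
grasp_force: 0.0
```

Emit:
servo_tool:
  gripper: 1
  targets:
    - {"offset":[0,0,0],"dr":[0,0,0]}
    - {"offset":[0,0,0],"dr":[0,0,0]}
    - {"offset":[0,0,0],"dr":[0,0,0]}
    - {"offset":[0,0,0],"dr":[0,0,0]}
    - {"offset":[0,0,0],"dr":[0,0,0]}
    - {"offset":[0,0,0],"dr":[0,0,0]}
    - {"offset":[0,0,0],"dr":[0,0,0]}
    - {"offset":[0,0,0],"dr":[0,0,0]}
    - {"offset":[0,0,0],"dr":[0,0,0]}
    - {"offset":[0,0,0],"dr":[0,0,0]}

```text
time_s: 37.02
position: [0.5443, 0.4424, -0.0213]
tcp_rot: [[1.0, -0.029, 0.003], [-0.029, -1.0, 0.002], [0.003, -0.002, -1.0]]
force: [-0.4, -0.9, 1.8]
opening: 0.572
grasp_force: 30.0
```

```bash
python3 - <<'E'
from h import *
plan((.5426,.4408,.15,-1.7),(.528,.0578,.155,-8.9),(.528,.0578,.115,-8.9))
E
```

```text
tip [0.5443 0.4424 0.0107] t 37.0167 op 0.572
(0.5426, 0.4408, 0.15, -1.7) offset [-0.0013, 0.0014, -0.1394] dr [-0.1, -0.17, 0.02]
(0.528, 0.0578, 0.155, -8.9) offset [-0.0046, 0.3846, -0.145] dr [-0.11, -0.17, 7.22]
(0.528, 0.0578, 0.115, -8.9) offset [-0.0047, 0.3847, -0.105] dr [-0.11, -0.17, 7.22]
```

Emit:
servo_tool:
  targets:
    - {"offset":[0,0,-0.015],"dr":[0,0,0]}
    - {"offset":[0,0.003,-0.04],"dr":[0,0,0]}
    - {"offset":[0,0.01,-0.07],"dr":[0,0,0]}
    - {"offset":[0,0.022,-0.1],"dr":[0,0,1]}
    - {"offset":[-0.001,0.04,-0.125],"dr":[0,0,2]}
    - {"offset":[-0.001,0.063,-0.14],"dr":[0,0,3]}
    - {"offset":[-0.001,0.09,-0.145],"dr":[0,0,4]}
    - {"offset":[-0.001,0.118,-0.145],"dr":[0,0,5]}
    - {"offset":[-0.002,0.146,-0.145],"dr":[0,0,6]}
    - {"offset":[-0.002,0.174,-0.145],"dr":[0,0,7.2]}
    - {"offset":[-0.003,0.202,-0.145],"dr":[0,0,7.2]}
    - {"offset":[-0.003,0.23,-0.145],"dr":[0,0,7.2]}
    - {"offset":[-0.004,0.258,-0.145],"dr":[0,0,7.2]}
    - {"offset":[-0.004,0.286,-0.145],"dr":[0,0,7.2]}
    - {"offset":[-0.004,0.313,-0.145],"dr":[0,0,7.2]}
    - {"offset":[-0.004,0.338,-0.145],"dr":[0,0,7.2]}
    - {"offset":[-0.004,0.36,-0.145],"dr":[0,0,7.2]}
    - {"offset":[-0.004,0.376,-0.145],"dr":[0,0,7.2]}
    - {"offset":[-0.004,0.3845,-0.135],"dr":[0,0,7.2]}
    - {"offset":[-0.004,0.3845,-0.125],"dr":[0,0,7.2]}

```text
time_s: 38.68
position: [0.5298, 0.0561, 0.1039]
tcp_rot: [[0.988, -0.157, 0.006], [-0.157, -0.988, 0.001], [0.006, -0.002, -1.0]]
force: [-0.4, 0.8, -2.1]
opening: 0.569
grasp_force: 30.0
```

Emit:
servo_tool:
  targets:
    - {"offset":[0,0,0.004],"dr":[0,0,0]}
    - {"offset":[0,0,0.008],"dr":[0,0,0]}
    - {"offset":[0,0,0.01],"dr":[0,0,0]}
    - {"offset":[0,0,0.01],"dr":[0,0,0]}
    - {"offset":[0,0,0.01],"dr":[0,0,0]}

```text
time_s: 39.1
position: [0.5287, 0.0588, 0.0928]
tcp_rot: [[0.988, -0.153, 0.003], [-0.153, -0.988, 0.002], [0.003, -0.002, -1.0]]
force: [0.0, -0.2, -1.5]
opening: 0.572
grasp_force: 30.0
```

```bash
python3 - <<'E'
from h import *
s=bot.read_state(); print(s["grasp_force"],s["force"],np.round(s["tcp_rot"],3)[2])
plan((.529,.0578,.101,-8.9))
E
```

```text
29.99603569507599 [ 0.0331914  -0.17508015 -1.45151728] [ 0.003 -0.002 -1.   ]
tip [0.5287 0.0588 0.1248] t 39.1 op 0.572
(0.529, 0.0578, 0.101, -8.9) offset [0.0004, 0.001, 0.0238] dr [-0.14, -0.15, 0.08]
```

Emit:
servo_tool:
  targets:
    - {"offset":[0.0005,0.001,0.008],"dr":[0,-0.1,0]}
    - {"offset":[0.0005,0.001,0.015],"dr":[-0.1,-0.1,0]}
    - {"offset":[0.0005,0.001,0.02],"dr":[-0.1,-0.1,0]}
    - {"offset":[0.0005,0.001,0.023],"dr":[-0.1,-0.1,0]}
    - {"offset":[0.0005,0.001,0.024],"dr":[-0.1,-0.1,0]}
    - {"offset":[0.0005,0.001,0.0245],"dr":[-0.1,-0.1,0]}
    - {"offset":[0.0005,0.001,0.0245],"dr":[-0.1,-0.1,0]}
    - {"offset":[0.0005,0.001,0.0245],"dr":[-0.1,-0.1,0]}

```text
time_s: 39.77
position: [0.5285, 0.0572, 0.0686]
tcp_rot: [[0.988, -0.155, -0.0], [-0.155, -0.988, 0.001], [-0.0, -0.001, -1.0]]
force: [-3.0, 1.2, 4.9]
opening: 0.574
grasp_force: 30.0
```

Emit:
servo_tool:
  gripper: -0.5
  targets:
    - {"offset":[0,0,0],"dr":[0,0,0]}
    - {"offset":[0,0,0],"dr":[0,0,0]}
    - {"offset":[0,0,0],"dr":[0,0,0]}
    - {"offset":[0,0,0],"dr":[0,0,0]}
    - {"offset":[0,0,-0.015],"dr":[0,0,0]}
    - {"offset":[0,0,-0.035],"dr":[0,0,0]}
    - {"offset":[0,0,-0.05],"dr":[0,0,0]}
    - {"offset":[0,0,-0.05],"dr":[0,0,0]}

```text
time_s: 40.43
position: [0.5316, 0.0568, 0.1209]
tcp_rot: [[0.988, -0.154, 0.008], [-0.154, -0.988, -0.0], [0.007, -0.001, -1.0]]
force: [-0.8, 0.2, -0.2]
opening: 0.744
grasp_force: 0.0
```

```bash
python3 - <<'E'
from h import *
plan((.58,.2417,.13,-7),(.6445,.2417,.10,-7),(.6445,.2417,.04,-7))
S=viewer.capture("side");T=viewer.capture("top")
for n,c in(("S",S),("T",T)):
    for nm,X,z in(("stack",(.5275,.058),.118),("A",(.6445,.242),.028)): 
        try: print(n,nm,label(c,X,z))
        except Exception as e: print(e)
E
```

```text
tip [0.5316 0.0568 0.1529] t 40.4333 op 0.744
(0.58, 0.2417, 0.13, -7) offset [0.0191, -0.1902, 0.0232] dr [-0.04, -0.43, -1.89]
(0.6445, 0.2417, 0.1, -7) offset [0.0826, -0.2001, 0.0537] dr [-0.04, -0.43, -1.89]
(0.6445, 0.2417, 0.04, -7) offset [0.0821, -0.2, 0.1137] dr [-0.04, -0.43, -1.89]
S stack (array([537.3,  54.7]), array([33.1, 30.3]), 79.6)
S A (array([626.9, 243.5]), array([30.9, 11.3]), 82.1)
T stack (array([534.5,  64.8]), array([9.6, 4. ]), 88.8)
T A (array([643.3, 243.2]), array([36.6, 54.7]), 82.7)
```

Emit:
servo_tool:
  gripper: -1
  targets:
    - {"offset":[0.002,-0.015,0],"dr":[0,0,0]}
    - {"offset":[0.005,-0.035,0],"dr":[0,0,-0.5]}
    - {"offset":[0.01,-0.06,0],"dr":[0,0,-1]}
    - {"offset":[0.015,-0.085,0.0],"dr":[0,0,-1.9]}
    - {"offset":[0.022,-0.11,0.005],"dr":[0,0,-1.9]}
    - {"offset":[0.03,-0.135,0.015],"dr":[0,0,-1.9]}
    - {"offset":[0.04,-0.155,0.025],"dr":[0,0,-1.9]}
    - {"offset":[0.05,-0.172,0.035],"dr":[0,0,-1.9]}
    - {"offset":[0.06,-0.185,0.045],"dr":[0,0,-1.9]}
    - {"offset":[0.07,-0.194,0.054],"dr":[0,0,-1.9]}
    - {"offset":[0.078,-0.199,0.06],"dr":[0,0,-1.9]}
    - {"offset":[0.0815,-0.2,0.075],"dr":[0,0,-1.9]}
    - {"offset":[0.0815,-0.2,0.09],"dr":[0,0,-1.9]}
    - {"offset":[0.0815,-0.2,0.105],"dr":[0,0,-1.9]}
    - {"offset":[0.0815,-0.2,0.11],"dr":[0,0,-1.9]}
    - {"offset":[0.0815,-0.2,0.11],"dr":[0,0,-1.9]}
    - {"offset":[0.0815,-0.2,0.11],"dr":[0,0,-1.9]}

```text
time_s: 41.95
position: [0.6402, 0.2415, 0.0079]
tcp_rot: [[0.992, -0.122, -0.0], [-0.122, -0.992, 0.0], [-0.0, -0.0, -1.0]]
force: [-0.4, 0.6, 0.2]
opening: 1.001
grasp_force: 0.0
```

```bash
python3 - <<'E'
from h import *
print(bot.read_state()["force"])
plan((.6445,.2417,.007,-7))
T=viewer.capture("top");S=viewer.capture("side");print(label(T,(.5275,.058),.118),label(S,(.5275,.058),.118))
E
```

```text
[-0.37179169  0.5587238   0.16993211]
tip [0.6402 0.2415 0.0399] t 41.95 op 1.001
(0.6445, 0.2417, 0.007, -7) offset [0.0043, -0.0008, 0.0329] dr [-0.0, 0.01, -0.02]Traceback (most recent call last):
  File "<stdin>", line 4, in <module>
  File "h.py", line 29, in label
    n,l,st,ce=cv2.connectedComponentsWithStats(m); i=1+int(np.argmax(-np.hypot(*(ce[1:]-[(u-x+.5)*k,(v-y+.5)*k]).T)-1e3*(st[1:,4]<2000)))
                                                           ~~~~~~~~~^^^^^^^^^^^^^^^^^^^^^^^^^^^^^^^^^^^^^^^^^^^^^^^^^^^^^^^^^^^^^^^^^^^^
    return _wrapfunc(a, 'argmax', axis=axis, out=out, **kwds)
    return bound(*args, **kwds)
ValueError: attempt to get argmax of an empty sequence
```

Emit:
servo_tool:
  targets:
    - {"offset":[0.002,0,0.01],"dr":[0,0,0]}
    - {"offset":[0.004,-0.001,0.02],"dr":[0,0,0]}
    - {"offset":[0.004,-0.001,0.028],"dr":[0,0,0]}
    - {"offset":[0.004,-0.001,0.032],"dr":[0,0,0]}
    - {"offset":[0.004,-0.001,0.0325],"dr":[0,0,0]}
    - {"offset":[0.004,-0.001,0.0325],"dr":[0,0,0]}
    - {"offset":[0.004,-0.001,0.0325],"dr":[0,0,0]}

```text
time_s: 42.63
position: [0.6448, 0.2426, -0.024]
tcp_rot: [[0.993, -0.122, 0.001], [-0.122, -0.993, 0.0], [0.001, -0.001, -1.0]]
force: [1.0, 0.4, -0.3]
opening: 0.998
grasp_force: 0.0
```

Emit:
servo_tool:
  gripper: 1
  targets:
    - {"offset":[0,0,0],"dr":[0,0,0]}
    - {"offset":[0,0,0],"dr":[0,0,0]}
    - {"offset":[0,0,0],"dr":[0,0,0]}
    - {"offset":[0,0,0],"dr":[0,0,0]}
    - {"offset":[0,0,0],"dr":[0,0,0]}
    - {"offset":[0,0,0],"dr":[0,0,0]}
    - {"offset":[0,0,0],"dr":[0,0,0]}
    - {"offset":[0,0,0],"dr":[0,0,0]}
    - {"offset":[0,0,0],"dr":[0,0,0]}
    - {"offset":[0,0,0],"dr":[0,0,0]}

```text
time_s: 43.47
position: [0.6447, 0.2426, -0.0239]
tcp_rot: [[0.993, -0.122, 0.001], [-0.122, -0.993, 0.0], [0.001, -0.0, -1.0]]
force: [-0.6, -0.5, 1.9]
opening: 0.571
grasp_force: 30.0
```

```bash
python3 - <<'E'
from h import *
plan((.60,.2417,.18,-7),(.528,.0578,.18,-8.9),(.528,.0578,.15,-8.9))
T=viewer.capture("top");S=viewer.capture("side")
for c in(T,S):
  for th in(160,190,215):
    try: print(label(c,(.5275,.058),.118,th))
    except Exception as e: print("none")
E
```

```text
tip [0.6447 0.2426 0.0081] t 43.4667 op 0.571
(0.6, 0.2417, 0.18, -7) offset [-0.0441, 0.0062, -0.1719] dr [-0.03, -0.06, 0.01]
(0.528, 0.0578, 0.18, -8.9) offset [-0.0932, 0.1975, -0.1721] dr [-0.03, -0.06, 1.91]
(0.528, 0.0578, 0.15, -8.9) offset [-0.0932, 0.1975, -0.1421] dr [-0.03, -0.06, 1.91]
none
none
none
(array([529.9,  60.4]), array([87.9, 78.6]), 27.8)
(array([527.7,  56. ]), array([35.6, 54.1]), 81.5)
(array([527.8,  56.1]), array([32.2, 50.5]), 81.2)
```

Emit:
servo_tool:
  targets:
    - {"offset":[0,0,-0.015],"dr":[0,0,0]}
    - {"offset":[-0.005,0.001,-0.04],"dr":[0,0,0]}
    - {"offset":[-0.013,0.003,-0.07],"dr":[0,0,0]}
    - {"offset":[-0.022,0.01,-0.1],"dr":[0,0,0]}
    - {"offset":[-0.032,0.022,-0.13],"dr":[0,0,0.5]}
    - {"offset":[-0.042,0.04,-0.155],"dr":[0,0,1]}
    - {"offset":[-0.052,0.063,-0.17],"dr":[0,0,1.5]}
    - {"offset":[-0.06,0.087,-0.172],"dr":[0,0,1.9]}
    - {"offset":[-0.068,0.112,-0.172],"dr":[0,0,1.9]}
    - {"offset":[-0.076,0.136,-0.172],"dr":[0,0,1.9]}
    - {"offset":[-0.083,0.159,-0.172],"dr":[0,0,1.9]}
    - {"offset":[-0.089,0.179,-0.172],"dr":[0,0,1.9]}
    - {"offset":[-0.092,0.192,-0.172],"dr":[0,0,1.9]}
    - {"offset":[-0.093,0.1975,-0.165],"dr":[0,0,1.9]}
    - {"offset":[-0.093,0.1975,-0.152],"dr":[0,0,1.9]}
    - {"offset":[-0.093,0.1975,-0.142],"dr":[0,0,1.9]}
    - {"offset":[-0.093,0.1975,-0.137],"dr":[0,0,1.9]}
    - {"offset":[-0.093,0.1975,-0.137],"dr":[0,0,1.9]}
    - {"offset":[-0.093,0.1975,-0.137],"dr":[0,0,1.9]}
    - {"offset":[-0.093,0.1975,-0.137],"dr":[0,0,1.9]}

```text
time_s: 45.23
position: [0.5287, 0.0582, 0.1129]
tcp_rot: [[0.988, -0.154, 0.002], [-0.154, -0.988, 0.0], [0.002, -0.001, -1.0]]
force: [-0.4, 0.1, -1.1]
opening: 0.57
grasp_force: 30.0
```

```bash
python3 - <<'E'
from h import *
s=bot.read_state(); print(s["grasp_force"],s["force"],np.round(s["tcp_rot"],3)[2])
plan((.528,.058,.1242,-8.9))
E
```

```text
29.990057051181793 [-0.35997102  0.06296582 -1.0778613 ] [ 0.002 -0.001 -1.   ]
tip [0.5287 0.0582 0.1449] t 45.2333 op 0.57
(0.528, 0.058, 0.1242, -8.9) offset [-0.0007, 0.0004, 0.0207] dr [-0.04, -0.09, 0.05]
```

Emit:
servo_tool:
  targets:
    - {"offset":[-0.0005,0,0.008],"dr":[0,0,0]}
    - {"offset":[-0.0005,0,0.014],"dr":[0,0,0]}
    - {"offset":[-0.0005,0,0.018],"dr":[0,0,0]}
    - {"offset":[-0.0005,0,0.0205],"dr":[0,0,0]}
    - {"offset":[-0.0005,0,0.0215],"dr":[0,0,0]}
    - {"offset":[-0.0005,0,0.0215],"dr":[0,0,0]}
    - {"offset":[-0.0005,0,0.0215],"dr":[0,0,0]}

```text
time_s: 45.82
position: [0.5272, 0.058, 0.092]
tcp_rot: [[0.988, -0.154, 0.0], [-0.154, -0.988, 0.0], [0.0, -0.0, -1.0]]
force: [-2.4, 0.6, 5.5]
opening: 0.569
grasp_force: 30.0
```

Emit:
servo_tool:
  gripper: -0.5
  targets:
    - {"offset":[0,0,0],"dr":[0,0,0]}
    - {"offset":[0,0,0],"dr":[0,0,0]}
    - {"offset":[0,0,0],"dr":[0,0,0]}
    - {"offset":[0,0,0],"dr":[0,0,0]}
    - {"offset":[0,0,-0.015],"dr":[0,0,0]}
    - {"offset":[0,0,-0.035],"dr":[0,0,0]}
    - {"offset":[0,0,-0.05],"dr":[0,0,0]}
    - {"offset":[0,0,-0.05],"dr":[0,0,0]}

```text
time_s: 46.48
position: [0.5302, 0.0577, 0.1439]
tcp_rot: [[0.988, -0.155, 0.007], [-0.155, -0.988, -0.0], [0.007, -0.001, -1.0]]
force: [0.7, 0.3, -0.8]
opening: 0.749
grasp_force: 0.0
```

```bash
python3 - <<'E'
from h import *
plan((.5307,.327,.13,-1.3),(.5307,.327,.04,-1.3))
E
```

```text
tip [0.5302 0.0577 0.1759] t 46.4833 op 0.749
(0.5307, 0.327, 0.13, -1.3) offset [-0.0414, -0.2661, 0.0458] dr [-0.02, -0.42, -7.59]
(0.5307, 0.327, 0.04, -1.3) offset [-0.0421, -0.2661, 0.1358] dr [-0.02, -0.42, -7.59]
```

Emit:
servo_tool:
  gripper: -1
  targets:
    - {"offset":[-0.002,-0.015,0],"dr":[0,0,0]}
    - {"offset":[-0.006,-0.038,0],"dr":[0,0,-1]}
    - {"offset":[-0.01,-0.065,0],"dr":[0,0,-2]}
    - {"offset":[-0.014,-0.092,0.005],"dr":[0,0,-3]}
    - {"offset":[-0.019,-0.12,0.01],"dr":[0,0,-4]}
    - {"offset":[-0.023,-0.147,0.02],"dr":[0,0,-5]}
    - {"offset":[-0.027,-0.174,0.03],"dr":[0,0,-6]}
    - {"offset":[-0.031,-0.2,0.04],"dr":[0,0,-7]}
    - {"offset":[-0.035,-0.224,0.05],"dr":[0,0,-7.6]}
    - {"offset":[-0.038,-0.244,0.065],"dr":[0,0,-7.6]}
    - {"offset":[-0.041,-0.258,0.08],"dr":[0,0,-7.6]}
    - {"offset":[-0.042,-0.266,0.1],"dr":[0,0,-7.6]}
    - {"offset":[-0.042,-0.266,0.12],"dr":[0,0,-7.6]}
    - {"offset":[-0.042,-0.266,0.132],"dr":[0,0,-7.6]}
    - {"offset":[-0.042,-0.266,0.132],"dr":[0,0,-7.6]}
    - {"offset":[-0.042,-0.266,0.132],"dr":[0,0,-7.6]}
    - {"offset":[-0.042,-0.266,0.132],"dr":[0,0,-7.6]}

```text
time_s: 47.9
position: [0.5281, 0.327, 0.0099]
tcp_rot: [[1.0, -0.023, 0.002], [-0.023, -1.0, 0.001], [0.002, -0.001, -1.0]]
force: [0.1, 0.1, 0.4]
opening: 1.002
grasp_force: 0.0
```

```bash
python3 - <<'E'
from h import *
plan((.5307,.327,.007,-1.3))
T=viewer.capture("top");S=viewer.capture("side")
for c in(T,S):
  for th in(190,215):
    try: print(label(c,(.5275,.058),.144,th))
    except Exception as e: print("none")
E
```

```text
tip [0.5281 0.327  0.0419] t 47.9 op 1.002
(0.5307, 0.327, 0.007, -1.3) offset [0.0025, -0.0, 0.0349] dr [-0.05, -0.12, -0.03]
(array([524.4,  59.2]), array([38.9, 59.9]), 81.2)
(array([525.7,  59.2]), array([34.3, 52. ]), 80.5)
(array([531.9,  66.7]), array([73.5, 68.3]), 27.8)
(array([528.6,  56.8]), array([31.7, 50.4]), 80.5)
```

Emit:
servo_tool:
  targets:
    - {"offset":[0.002,0,0.01],"dr":[0,0,0]}
    - {"offset":[0.0025,0,0.02],"dr":[0,0,0]}
    - {"offset":[0.0025,0,0.029],"dr":[0,0,0]}
    - {"offset":[0.0025,0,0.0335],"dr":[0,0,0]}
    - {"offset":[0.0025,0,0.0345],"dr":[0,0,0]}
    - {"offset":[0.0025,0,0.0345],"dr":[0,0,0]}
    - {"offset":[0.0025,0,0.0345],"dr":[0,0,0]}

```text
time_s: 48.58
position: [0.5299, 0.3272, -0.0253]
tcp_rot: [[1.0, -0.022, 0.001], [-0.022, -1.0, 0.0], [0.001, -0.0, -1.0]]
force: [0.5, -0.0, 0.7]
opening: 1.0
grasp_force: 0.0
```

Emit:
servo_tool:
  gripper: 1
  targets:
    - {"offset":[0,0,0],"dr":[0,0,0]}
    - {"offset":[0,0,0],"dr":[0,0,0]}
    - {"offset":[0,0,0],"dr":[0,0,0]}
    - {"offset":[0,0,0],"dr":[0,0,0]}
    - {"offset":[0,0,0],"dr":[0,0,0]}
    - {"offset":[0,0,0],"dr":[0,0,0]}
    - {"offset":[0,0,0],"dr":[0,0,0]}
    - {"offset":[0,0,0],"dr":[0,0,0]}
    - {"offset":[0,0,0],"dr":[0,0,0]}
    - {"offset":[0,0,0],"dr":[0,0,0]}

```text
time_s: 49.42
position: [0.53, 0.3272, -0.025]
tcp_rot: [[1.0, -0.022, 0.001], [-0.022, -1.0, 0.0], [0.001, -0.0, -1.0]]
force: [-1.0, 0.6, 0.7]
opening: 0.57
grasp_force: 30.0
```

```bash
python3 - <<'E'
from h import *
plan((.528,.058,.205,-8.9),(.528,.058,.175,-8.9))
E
```

```text
tip [0.53   0.3272 0.007 ] t 49.4167 op 0.57
(0.528, 0.058, 0.205, -8.9) offset [0.0043, 0.2691, -0.1981] dr [-0.03, -0.07, 7.61]
(0.528, 0.058, 0.175, -8.9) offset [0.0042, 0.2691, -0.1681] dr [-0.03, -0.07, 7.61]
```

Emit:
servo_tool:
  targets:
    - {"offset":[0,0,-0.015],"dr":[0,0,0]}
    - {"offset":[0,0,-0.04],"dr":[0,0,0]}
    - {"offset":[0,0.004,-0.07],"dr":[0,0,1]}
    - {"offset":[0,0.012,-0.1],"dr":[0,0,2]}
    - {"offset":[0,0.025,-0.13],"dr":[0,0,3]}
    - {"offset":[0.001,0.043,-0.16],"dr":[0,0,4]}
    - {"offset":[0.001,0.065,-0.185],"dr":[0,0,5]}
    - {"offset":[0.002,0.09,-0.198],"dr":[0,0,6]}
    - {"offset":[0.002,0.116,-0.198],"dr":[0,0,7.6]}
    - {"offset":[0.003,0.143,-0.198],"dr":[0,0,7.6]}
    - {"offset":[0.003,0.17,-0.198],"dr":[0,0,7.6]}
    - {"offset":[0.003,0.196,-0.198],"dr":[0,0,7.6]}
    - {"offset":[0.004,0.221,-0.198],"dr":[0,0,7.6]}
    - {"offset":[0.004,0.243,-0.198],"dr":[0,0,7.6]}
    - {"offset":[0.004,0.26,-0.195],"dr":[0,0,7.6]}
    - {"offset":[0.0042,0.269,-0.185],"dr":[0,0,7.6]}
    - {"offset":[0.0042,0.269,-0.172],"dr":[0,0,7.6]}
    - {"offset":[0.0042,0.269,-0.164],"dr":[0,0,7.6]}
    - {"offset":[0.0042,0.269,-0.164],"dr":[0,0,7.6]}
    - {"offset":[0.0042,0.269,-0.164],"dr":[0,0,7.6]}

```text
time_s: 51.08
position: [0.5274, 0.0584, 0.1383]
tcp_rot: [[0.988, -0.154, -0.001], [-0.154, -0.988, 0.001], [-0.001, -0.001, -1.0]]
force: [-0.1, 0.2, -0.9]
opening: 0.573
grasp_force: 30.0
```

```bash
python3 - <<'E'
from h import *
s=bot.read_state(); print(s["grasp_force"],s["force"],np.round(s["tcp_rot"],3)[2])
plan((.528,.058,.149,-8.9))
E
```

```text
29.98416244983673 [-0.14764665  0.22448314 -0.87941612] [-0.001 -0.001 -1.   ]
tip [0.5274 0.0584 0.1703] t 51.0833 op 0.573
(0.528, 0.058, 0.149, -8.9) offset [0.0007, 0.0003, 0.0213] dr [-0.03, 0.04, 0.03]
```

Emit:
servo_tool:
  targets:
    - {"offset":[0.0005,0,0.008],"dr":[0,0,0]}
    - {"offset":[0.0005,0,0.014],"dr":[0,0,0]}
    - {"offset":[0.0005,0,0.018],"dr":[0,0,0]}
    - {"offset":[0.0005,0,0.021],"dr":[0,0,0]}
    - {"offset":[0.0005,0,0.022],"dr":[0,0,0]}
    - {"offset":[0.0005,0,0.022],"dr":[0,0,0]}
    - {"offset":[0.0005,0,0.022],"dr":[0,0,0]}

```text
time_s: 51.67
position: [0.5285, 0.0582, 0.117]
tcp_rot: [[0.988, -0.154, 0.001], [-0.154, -0.988, 0.001], [0.001, -0.001, -1.0]]
force: [0.0, 1.4, 0.2]
opening: 0.573
grasp_force: 30.0
```

Force 0.2 N with the weight gone: just touching. I'll press another 1 mm, release and rise above the camera parts' height.

Emit:
servo_tool:
  targets:
    - {"offset":[0,0,0.0005],"dr":[0,0,0]}
    - {"offset":[0,0,0.001],"dr":[0,0,0]}
    - {"offset":[0,0,0.001],"dr":[0,0,0]}

```text
time_s: 51.92
position: [0.5286, 0.0582, 0.117]
tcp_rot: [[0.988, -0.154, 0.002], [-0.154, -0.988, 0.0], [0.002, -0.001, -1.0]]
force: [-2.3, 0.0, 7.3]
opening: 0.57
grasp_force: 30.0
```

Emit:
servo_tool:
  gripper: -0.5
  targets:
    - {"offset":[0,0,0],"dr":[0,0,0]}
    - {"offset":[0,0,0],"dr":[0,0,0]}
    - {"offset":[0,0,0],"dr":[0,0,0]}
    - {"offset":[0,0,0],"dr":[0,0,0]}
    - {"offset":[0,0,-0.015],"dr":[0,0,0]}
    - {"offset":[0,0,-0.04],"dr":[0,0,0]}
    - {"offset":[0,0,-0.07],"dr":[0,0,0]}
    - {"offset":[0,0,-0.1],"dr":[0,0,0]}
    - {"offset":[0,0,-0.13],"dr":[0,0,0]}
    - {"offset":[0,0,-0.16],"dr":[0,0,0]}
    - {"offset":[0,0,-0.185],"dr":[0,0,0]}
    - {"offset":[0,0,-0.195],"dr":[0,0,0]}
    - {"offset":[0,0,-0.195],"dr":[0,0,0]}

```text
time_s: 53.0
position: [0.5299, 0.0578, 0.3132]
tcp_rot: [[0.988, -0.155, 0.007], [-0.155, -0.988, -0.0], [0.007, -0.001, -1.0]]
force: [0.0, 0.0, 0.6]
opening: 0.75
grasp_force: 0.0
```

```bash
python3 - <<'E'
from h import *
plan((.611,-.0843,.345,69))
E
```

```text
tip [0.5299 0.0578 0.3452] t 53.0 op 0.75
(0.611, -0.0843, 0.345, 69) offset [0.1021, 0.1278, 0.0009] dr [0.23, -0.37, -77.89]
```

Emit:
servo_tool:
  gripper: -0.3
  targets:
    - {"offset":[0.005,0.006,0],"dr":[0,0,-6]}
    - {"offset":[0.013,0.016,0],"dr":[0,0,-12]}
    - {"offset":[0.022,0.027,0],"dr":[0,0,-18]}
    - {"offset":[0.031,0.039,0],"dr":[0,0,-24]}
    - {"offset":[0.04,0.05,0],"dr":[0,0,-30]}
    - {"offset":[0.049,0.061,0],"dr":[0,0,-36]}
    - {"offset":[0.058,0.073,0],"dr":[0,0,-42]}
    - {"offset":[0.067,0.084,0],"dr":[0,0,-48]}
    - {"offset":[0.076,0.095,0],"dr":[0,0,-54]}
    - {"offset":[0.084,0.105,0],"dr":[0,0,-60]}
    - {"offset":[0.091,0.114,0],"dr":[0,0,-66]}
    - {"offset":[0.097,0.122,0],"dr":[0,0,-72]}
    - {"offset":[0.101,0.127,0],"dr":[0,0,-77.9]}
    - {"offset":[0.102,0.128,0],"dr":[0,0,-77.9]}
    - {"offset":[0.102,0.128,0],"dr":[0,0,-77.9]}
    - {"offset":[0.102,0.128,0],"dr":[0,0,-77.9]}

```text
time_s: 54.33
position: [0.6084, -0.0839, 0.3092]
tcp_rot: [[0.36, 0.933, -0.002], [0.933, -0.36, 0.002], [0.001, -0.002, -1.0]]
force: [0.4, 0.1, 0.7]
opening: 0.652
grasp_force: 0.0
```

```bash
python3 - <<'E'
from h import *
T=viewer.capture("top");S=viewer.capture("side")
# knob now? red blobs
for n,c in(("T",T),("S",S)):
    m=cv2.inRange(cv2.cvtColor(c["color"],cv2.COLOR_RGB2HSV),(0,150,100),(8,255,255))|cv2.inRange(cv2.cvtColor(c["color"],cv2.COLOR_RGB2HSV),(174,150,100),(180,255,255))
    k,l,st,ce=cv2.connectedComponentsWithStats(m); print(n,[(ce[i].round(1).tolist(),int(st[i,4])) for i in range(1,k) if st[i,4]>8 and ce[i][0]>250])
    print(pix(c,[.611,-.0843,.268]))
    try: print("top label",label(c,(.5275,.058),.170,215))
    except Exception: print("none")
plan((.611,-.0843,.265,69))
E
```

```text
T [([338.8, 52.0], 19), ([311.9, 61.3], 33), ([301.5, 69.6], 22), ([292.4, 75.9], 9), ([336.3, 101.4], 72), ([388.4, 147.0], 44)]
[388.28198724 147.07046169]
top label (array([527.4,  59. ]), array([31.2, 49.2]), 80.7)
S [([355.8, 106.0], 40), ([346.4, 109.9], 27), ([384.3, 207.8], 22)]
[386.4924468  203.83131068]
none
tip [ 0.6087 -0.0837  0.3421] t 54.4333 op 0.65
(0.611, -0.0843, 0.265, 69) offset [0.0002, 0.0024, 0.0771] dr [-0.04, -0.05, -0.04]
```

Emit:
servo_tool:
  targets:
    - {"offset":[0,0.002,0.02],"dr":[0,0,0]}
    - {"offset":[0,0.002,0.04],"dr":[0,0,0]}
    - {"offset":[0,0.002,0.06],"dr":[0,0,0]}
    - {"offset":[0,0.002,0.072],"dr":[0,0,0]}
    - {"offset":[0,0.002,0.077],"dr":[0,0,0]}
    - {"offset":[0,0.002,0.077],"dr":[0,0,0]}

```text
time_s: 54.93
position: [0.6102, -0.0843, 0.2325]
tcp_rot: [[0.358, 0.934, -0.002], [0.934, -0.358, 0.001], [0.001, -0.002, -1.0]]
force: [0.2, 0.7, 0.7]
opening: 0.649
grasp_force: 0.0
```

Emit:
servo_tool:
  gripper: 0.36
  targets:
    - {"offset":[0,0,0],"dr":[0,0,0]}
    - {"offset":[0,0,0],"dr":[0,0,0]}
    - {"offset":[0,0,0],"dr":[0,0,0]}
    - {"offset":[0,0,0],"dr":[0,0,0]}
    - {"offset":[0,0,0],"dr":[0,0,0]}

```text
time_s: 55.35
position: [0.6115, -0.0851, 0.2346]
tcp_rot: [[0.358, 0.934, 0.002], [0.934, -0.358, -0.0], [0.001, 0.002, -1.0]]
force: [-0.6, 0.0, 0.9]
opening: 0.37
grasp_force: 0.0
```

```bash
python3 - <<'E'
from h import *
P=np.array([.6557,.0381]); r=.130
plan(*[(round(P[0]-r*np.cos(np.radians(a)),4),round(P[1]-r*np.sin(np.radians(a)),4),.265,a) for a in np.linspace(69.4,-8.9,17).round(2)])
E
```

```text
tip [ 0.6115 -0.0851  0.2666] t 55.35 op 0.37
(np.float64(0.61), np.float64(-0.0836), 0.265, np.float64(69.4)) offset [0.0008, -0.002, 0.0016] dr [0.13, -0.05, -0.39]
(np.float64(0.5998), np.float64(-0.0792), 0.265, np.float64(64.51)) offset [0.0013, -0.0131, 0.0016] dr [0.13, -0.05, 4.5]
(np.float64(0.5899), np.float64(-0.074), 0.265, np.float64(59.61)) offset [0.0026, -0.0242, 0.0016] dr [0.12, -0.06, 9.4]
(np.float64(0.5806), np.float64(-0.068), 0.265, np.float64(54.72)) offset [0.0049, -0.035, 0.0015] dr [0.12, -0.06, 14.29]
(np.float64(0.5718), np.float64(-0.0612), 0.265, np.float64(49.82)) offset [0.0081, -0.0457, 0.0015] dr [0.12, -0.07, 19.19]
(np.float64(0.5637), np.float64(-0.0537), 0.265, np.float64(44.93)) offset [0.0122, -0.0559, 0.0015] dr [0.12, -0.07, 24.08]
(np.float64(0.5562), np.float64(-0.0455), 0.265, np.float64(40.04)) offset [0.0171, -0.0658, 0.0015] dr [0.11, -0.08, 28.97]
(np.float64(0.5494), np.float64(-0.0367), 0.265, np.float64(35.14)) offset [0.0229, -0.0753, 0.0015] dr [0.11, -0.08, 33.87]
(np.float64(0.5434), np.float64(-0.0274), 0.265, np.float64(30.25
[... 340 characters left out ...]
.0032), 0.265, np.float64(15.57)) offset [0.0534, -0.1073, 0.0014] dr [0.1, -0.1, 53.44]
(np.float64(0.5279), np.float64(0.014), 0.265, np.float64(10.67)) offset [0.0625, -0.1136, 0.0014] dr [0.09, -0.11, 58.34]
(np.float64(0.5264), np.float64(0.025), 0.265, np.float64(5.78)) offset [0.0723, -0.1189, 0.0014] dr [0.09, -0.11, 63.23]
(np.float64(0.5257), np.float64(0.0361), 0.265, np.float64(0.89)) offset [0.0824, -0.1236, 0.0014] dr [0.08, -0.12, 68.12]
(np.float64(0.526), np.float64(0.0472), 0.265, np.float64(-4.01)) offset [0.0929, -0.1272, 0.0014] dr [0.08, -0.12, 73.02]
(np.float64(0.5273), np.float64(0.0582), 0.265, np.float64(-8.9)) offset [0.1036, -0.13, 0.0014] dr [0.08, -0.13, 77.91]
```

Emit:
servo_tool:
  targets:
    - {"offset":[0.001,-0.007,0],"dr":[0,0,2]}
    - {"offset":[0.0013,-0.013,0],"dr":[0,0,4.5]}
    - {"offset":[0.0026,-0.0242,0],"dr":[0,0,9.4]}
    - {"offset":[0.0049,-0.035,0],"dr":[0,0,14.3]}
    - {"offset":[0.0081,-0.0457,0],"dr":[0,0,19.2]}
    - {"offset":[0.0122,-0.0559,0],"dr":[0,0,24.1]}
    - {"offset":[0.0171,-0.0658,0],"dr":[0,0,29]}
    - {"offset":[0.0229,-0.0753,0],"dr":[0,0,33.9]}
    - {"offset":[0.0294,-0.0843,0],"dr":[0,0,38.8]}
    - {"offset":[0.0367,-0.0926,0],"dr":[0,0,43.7]}
    - {"offset":[0.0448,-0.1003,0],"dr":[0,0,48.6]}
    - {"offset":[0.0534,-0.1073,0],"dr":[0,0,53.4]}
    - {"offset":[0.0625,-0.1136,0],"dr":[0,0,58.3]}
    - {"offset":[0.0723,-0.119,0],"dr":[0,0,63.2]}
    - {"offset":[0.0824,-0.1236,0],"dr":[0,0,68.1]}
    - {"offset":[0.0929,-0.1272,0],"dr":[0,0,73]}
    - {"offset":[0.0985,-0.1287,0],"dr":[0,0,75.6]}
    - {"offset":[0.1036,-0.13,0],"dr":[0,0,77.9]}
    - {"offset":[0.1036,-0.13,0],"dr":[0,0,77.9]}
    - {"offset":[0.1036,-0.13,0],"dr":[0,0,77.9]}

```text
time_s: 57.02
position: [0.5271, 0.0584, 0.2341]
tcp_rot: [[0.988, -0.153, 0.002], [-0.153, -0.988, 0.0], [0.002, -0.001, -1.0]]
force: [-0.2, -0.2, -0.1]
opening: 0.318
grasp_force: 0.0
```

Emit:
servo_tool:
  gripper: 1
  targets:
    - {"offset":[0,0,0],"dr":[0,0,0]}
    - {"offset":[0,0,0],"dr":[0,0,0]}
    - {"offset":[0,0,0],"dr":[0,0,0]}
    - {"offset":[0,0,0],"dr":[0,0,0]}

```text
time_s: 57.35
position: [0.5267, 0.0578, 0.2339]
tcp_rot: [[0.988, -0.155, 0.001], [-0.155, -0.988, -0.0], [0.001, -0.0, -1.0]]
force: [-0.3, -0.5, 1.1]
opening: 0.219
grasp_force: 30.0
```

```bash
python3 - <<'E'
from h import *
plan((.5273,.0582,.265,-8.9))
E
```

```text
tip [0.5267 0.0578 0.2659] t 57.35 op 0.219
(0.5273, 0.0582, 0.265, -8.9) offset [0.0005, -0.0005, 0.0009] dr [-0.0, -0.04, -0.0]
```

Gripped right at the target. Release, lift, withdraw, then check.

Emit:
servo_tool:
  gripper: -0.15
  targets:
    - {"offset":[0,0,0],"dr":[0,0,0]}
    - {"offset":[0,0,0],"dr":[0,0,0]}
    - {"offset":[0,0,0],"dr":[0,0,0]}
    - {"offset":[0,0,0],"dr":[0,0,0]}
    - {"offset":[0,0,0],"dr":[0,0,0]}
    - {"offset":[0,0,-0.02],"dr":[0,0,0]}
    - {"offset":[0,0,-0.04],"dr":[0,0,0]}
    - {"offset":[0,0,-0.07],"dr":[0,0,0]}
    - {"offset":[0,0,-0.09],"dr":[0,0,0]}
    - {"offset":[-0.005,-0.02,-0.09],"dr":[0,0,0]}
    - {"offset":[-0.01,-0.05,-0.09],"dr":[0,0,0]}
    - {"offset":[-0.02,-0.085,-0.09],"dr":[0,0,0]}
    - {"offset":[-0.03,-0.12,-0.09],"dr":[0,0,0]}
    - {"offset":[-0.04,-0.155,-0.09],"dr":[0,0,0]}
    - {"offset":[-0.05,-0.19,-0.09],"dr":[0,0,0]}
    - {"offset":[-0.06,-0.225,-0.09],"dr":[0,0,0]}
    - {"offset":[-0.07,-0.255,-0.09],"dr":[0,0,0]}
    - {"offset":[-0.07,-0.28,-0.09],"dr":[0,0,0]}
    - {"offset":[-0.07,-0.29,-0.09],"dr":[0,0,0]}
    - {"offset":[-0.07,-0.29,-0.09],"dr":[0,0,0]}

```text
time_s: 59.02
position: [0.5024, 0.3577, 0.3234]
tcp_rot: [[0.988, -0.151, 0.001], [-0.152, -0.988, 0.001], [0.001, -0.001, -1.0]]
force: [-0.3, 0.4, -0.0]
opening: 0.571
grasp_force: 0.0
```

```bash
python3 - <<'E'
from h import *
S=viewer.capture("side");T=viewer.capture("top")
def box(x,y,z,yaw):
    a=np.radians(yaw);u=np.array([np.cos(a),np.sin(a)]);v=np.array([-u[1],u[0]])
    return [np.r_[np.array([x,y])+i*.042*u+j*.025*v,z] for i,j in((1,1),(1,-1),(-1,-1),(-1,1))]
B=[box(.5273,.0582,z,-8.9) for z in(.17,)]
h=[[.5273+.03*np.cos(a),.0582+.03*np.sin(a),.247] for a in np.linspace(0,6.28,40)]
for c,x,y,n in((T,275,140,"a"),(S,265,150,"b")): crop(c,x,y,100,130,4,f"pics/{n}.png",B+[h])
cv2.imwrite("pics/final.png",np.hstack([cv2.imread("pics/a.png"),cv2.imread("pics/b.png")]))
E
```

```text
(no output)
```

View pics/final.png

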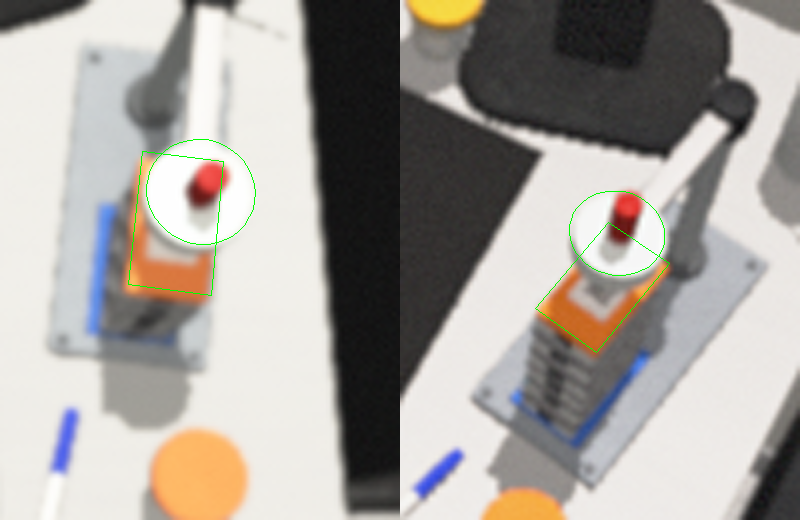

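The column of six is straight on the pad with the orange case on top. The camera head lies on its predicted circle in both views, and the cup and marker look undisturbed. Handing in.

```bash
python3 -c "
from rig import ticket
print(ticket.hand_in())"
```

```text
the job is handed in; nothing more can be done
None
```

The job is handed in at 59 s: all five grey cases are stacked squarely on the pad with the orange index case on top, the camera lens is back over the column, and the cup and marker were left alone; no verdict was shown.

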